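Strip the flat grinder for cleaning

ROBOT

A 7-joint arm with a two-finger parallel gripper is mounted at the origin on the work surface. World frame = base frame: x ahead of the robot, y to its left, z up, the work surface at z = 0. Lengths are in m, angles in rad, forces in N, time in s.
With the tool pointing down it reaches from about 0.4 to 0.85 m from the base axis. Payload 4.5 kg.
Tool frame: the origin (TCP) lies on the centre line of the jaws, within the pads' length; the fingertips stand 19 mm ahead of it and the grasp point (between the pads) is the TCP; z points along the fingers, y is the line along which they close (so a half turn about z gives the same grasp; the last joint's range is limited). The gripper opens to 85 mm and grips with 20 to 120 N. Pads are 22 mm wide; open, the fingers measure 114 mm over their backs; the gripper's body (76 mm by 85 mm) begins 54 mm behind the grasp point. The pads swing forward as they close: fully open they stand 13 mm farther back than shut.
Start: joints at [1.268, 0.689, -0.195, 1.565, 0.157, 0.902, -0.215], TCP at [0.207, -0.59, 0.25] pointing down, gripper open.
Joint ranges: [-3.01, 3.01], [-0.46, 2.08], [-1.47, 1.51], [0.13, 2.56], [-1, 4.14], [0.04, 2.09], [-2.66, 2.66]. Speed limits (rad/s): [2.57, 2.57, 3.14, 3.14, 3.14, 3.14, 3.14].

INTERFACE

Orientations are given as a rotation vector (axis times angle).
In Python, from bench import bot gives the robot as it stands.
- The arm moves only by the tool jog_arm, never from a script. Its argument "rows" is a list that holds one entry, the list of rows, each a list of 7 numbers: the opening, from 0 (shut) to 1 (fully open), then the shift along the tool's x, y, z in mm, then the turn, a rotation vector about the tool's x, y, z in degrees. In form: [[[grip, x, y, z, rx, ry, rz], ...]]. A call has 1 to 12 rows; each row is the pose to reach, as a shift and turn from the pose commanded when the call began, along the tool's axes at that moment; what a row does not reach only later rows make up. A row lasts 1/10 s, in which the tool goes at most 50 mm and 8.59 degrees, less where a joint would pass 70% of its speed; a pose out of reach is approached as far as the arm can. A call with a gripper value outside its range is refused whole. The fingers move at their own pace and stop on an object; "grip_force" is the grip in N (left out, the last holds). Time passes only in rows, so rows that repeat a pose let the fingers close. It gives the time, the measured TCP pose, the force, the opening and the grip force at its end, in the units of the state.
- bot.state(): the state, without advancing time (a new reading comes with each control period).
- bot.grab_frame(name): name is "side" or "top"; returns (picture, depth): 384x512x3 uint8, red, green, blue; 384x512 float32, m along the optical axis (not along the pixel's ray), 0 where there is no reading.
- bot.calibration(name): a dict with "camera_matrix" (3x3 intrinsics, pixels), "origin" and "rotation" of the camera in the world. Camera axes: x right, y up, looking along -z (the intrinsics and any distortion apply to the point x, -y, -z); pixel columns grow to the right and rows downward; lengths in m; the calibration is good to about 2 mm. A picture is of the moment at which its call begins. calibration takes no time and is no camera call.
- bot.finish_job(): hands the job in; it is judged then, once.
The state is a dict: "t": time; "qpos": joint angles; "dq": joint speeds; "joint_torque": joint torques, N m; "tool_pos": TCP position; "orientation": TCP orientation; "ft_force": force on the tool from outside, world axes, zero at the start; "moment": the same for the moment, N m; "finger_gap": finger opening in m; "grasp_force": force on a finger pad.
Only numpy, scipy, OpenCV 4.12 (cv2) and the standard library are available. Lean on these libraries where they do the work, as an engineer would, in place of code of your own. Each camera call takes 0.05 s, during which the arm holds its last target. There are 200 camera calls.

TASK

Strip the flat grinder for its wash: first stand all the test tiles left on its disc upright on the ware board, and lift the drip tank off its rail against the spring catch and stand it upright on the folded newspaper. Then undo the clamp nut, which has a left-hand thread and so loosens clockwise (you will feel it give, not bind), put it in the white tub, and lay the grinding disc hub up, centred and flat on the slatted rack. Leave everything else on the bench where it is.

Things in the scene. Friction and masses are not known exactly. Their poses are not given: they have to be found in the camera images.
- tile1: Unglazed grey-beige T-shaped test tile, one of up to four alike (None if absent): square foot 46 x 46 x 10 mm, and on its middle an upright wall 10 mm thick along x, 46 mm wide along y, reaching to 65 mm above the underside. Origin: centre of the foot's underside; z up. Stands loose on the grinding disc at the start. About 95 g.
- tile2: Unglazed grey-beige T-shaped test tile, one of up to four alike (None if absent): square foot 46 x 46 x 10 mm, and on its middle an upright wall 10 mm thick along x, 46 mm wide along y, reaching to 65 mm above the underside. Origin: centre of the foot's underside; z up. Stands loose on the grinding disc at the start. About 95 g.
- tile3: Unglazed grey-beige T-shaped test tile, one of up to four alike (None if absent): square foot 46 x 46 x 10 mm, and on its middle an upright wall 10 mm thick along x, 46 mm wide along y, reaching to 65 mm above the underside. Origin: centre of the foot's underside; z up. Stands loose on the grinding disc at the start. About 95 g.
- tile4: Unglazed grey-beige T-shaped test tile, one of up to four alike (None if absent): square foot 46 x 46 x 10 mm, and on its middle an upright wall 10 mm thick along x, 46 mm wide along y, reaching to 65 mm above the underside. Origin: centre of the foot's underside; z up. Stands loose on the grinding disc at the start. About 95 g.
- grinder: Flat grinder, fixed: round grey housing with a white splash pan, outer radius 125 mm, rim 122 mm above the bench, and a level disc in it whose upper face is 92 mm above the bench. Origin: on the spindle axis at bench height; z up; its +y side carries the rail of the drip tank, a bracket that reaches 188 mm from the axis. The spindle does not turn.
- rail_mid (a point): Middle of the rail's top, beside the pan, 124 mm above the bench; the tank's saddle rests on it, spout over the nut. Rail along the grinder's x, 56 mm long, 17 mm thick, between end posts no higher than it. Spring balls in its flanks hold the tank until pulled straight up with 8 to 10 N beyond its weight, over the first 4 mm; the cheeks are clear after 26 mm.
- tank: White drip tank, 66 (x) x 60 (y) mm, 105 mm high. Grey fin on top as handle: 50 mm along x, 14 mm thick along y, 105 to 140 mm above the origin. Copper spout reaches 166 mm along -y, 80 to 94 mm above the origin. Two cheeks (50 mm along x, 44 mm over both along y, 24 mm high) straddle the rail and are its feet on a bench. Origin: centre of the cheeks' underside; z up. About 0.3 kg.
- nut: Dark steel clamp nut with a T bar: round hub 55 mm wide, 28 mm high, and across its top a straight bar 74 mm long (x), 16 mm thick (y), from 28 to 56 mm above the origin. Origin: centre of the underside; z up. About 0.18 kg. Left-hand thread, 6 mm a turn: clockwise seen from above loosens and raises it; after one full turn (6.0 to 6.5 rad) it lifts straight off.
- nut_thread (a joint): Turn of the clamp nut on its thread: 0 tight (its stop, it goes no farther anticlockwise), grows as the nut turns clockwise seen from above; free at about 6.3, the thread ends at 6.9. It takes about 0.25 N m, has 0.09 rad of play either way and stays where it is left. Keeps its last value once the nut is off.
- spindle (a point): On the spindle axis, 113 mm above the bench, where the underside of the tight nut is. With the nut off, the spindle end stands up to 27 mm higher than this.
- disc: Steel grinding disc, 200 mm across, 8 mm thick, with a round aluminium hub on its upper side, 56 mm wide, from 8 to 28 mm above the origin, bore 42 mm. Origin: centre of the underside; z up, hub side. About 0.45 kg. Lies loose on the spindle (3 mm play) below the nut; it is clear of the spindle end after 60 mm of lift.
- board: Thin light wooden ware board on the bench, 170 mm (x) x 200 mm (y) x 6 mm, fixed. Origin: centre of the underside.
- paper_pad: Folded newspaper on the bench, 110 mm (x) x 130 mm (y), 4 mm thick, fixed. Origin: centre of the underside.
- tub_in (a point): Centre of the inner floor, 4 mm above the bench, of a fixed open white plastic tub, 120 x 120 mm outside, walls 4 mm thick and 40 mm high.
- rack: Slatted wooden draining rack on the bench, 210 x 210 x 30 mm, fixed. Origin: centre of the underside.
- jar_tall: Bystander, not part of the job: clear lidded jar, 60 mm wide, 85 mm tall. Loose on the bench.
- jar_low: Bystander, not part of the job: low white jar with a blue lid, 72 mm wide, 60 mm tall. Loose on the bench.
- brush: Bystander, not part of the job: brush lying flat, about 180 mm long. Loose on the bench.
- beaker: Bystander, not part of the job: grey open beaker, 72 mm wide, 85 mm tall. Loose on the bench.
- rib: Bystander, not part of the job: flat dark wooden rib, 95 x 50 x 8 mm. Loose on the bench.

How it is judged:
By the outcome, as a careful person would: the job done as asked, in the order asked, and still so for the second after the job is handed in, with the robot touching nothing.
Of tile1, tile2, tile3, tile4 only 2 to 4 are there at a start; the rules pass over those that are not, and their reading is None.
At some moment in a run one of tile1, tile2, tile3, tile4 may be knocked a few centimetres aside while the robot is not near it.
Once in a run the grip may slacken for a moment while it holds something.
It also fails if it takes over 210 s, if anything falls off the work surface, if the arm or the gripper's body presses on something with over 40 N, if the wrist force passes 120 N, or if a joint passes its speed limit or range.

## Working session

There is one attempt and no reset: what is moved stays moved. The work goes in short steps, Python scripts to look and compute and a tool call to move; the robot and the scene stay as the last step left them, time stands still between calls to the robot, and variables do not carry over. Pictures are saved under pics/ and viewed, at most 14 in all, crops included, and the job is handed in when it is done.

Besides the shell and the picture viewer there is one more tool, called after "Call:" by a JSON object that holds its "fn" and its "kwargs". jog_arm: Moves the arm, as the interface text tells. Its arguments: {"type":"object","properties":{"rows":{"type":"array"},"grip_force":{"type":"number"}},"required":["rows"]}

```bash
ls; mkdir -p pics; cat > h.py <<'E'
import numpy as np, cv2
from scipy.spatial.transform import Rotation as R
from bench import bot
def grab(n,f):
    p,d=bot.grab_frame(n); cv2.imwrite('pics/'+f+'.png',p[:,:,::-1]); np.save('pics/'+f+'.npy',d); return p,d
def cloud(n,d):
    c=bot.calibration(n);K=np.array(c['camera_matrix']);v,u=np.mgrid[:d.shape[0],:d.shape[1]]
    P=np.stack([(u-K[0,2])/K[0,0]*d,-(v-K[1,2])/K[1,1]*d,-d],-1)
    W=P@np.array(c['rotation']).T+np.array(c['origin']); W[d==0]=np.nan; return W
E
python3 - <<'E'
from h import *
for n in('top','side'):
    c=bot.calibration(n);print(n,c)
    p,d=grab(n,n+'0')
print(bot.state())
E
```

```text
pics
top {'camera_matrix': array([[347.60655144,   0.        , 259.251495  ],
       [  0.        , 347.60655144, 196.33624029],
       [  0.        ,   0.        ,   1.        ]]), 'origin': array([0.33643699, 0.04880085, 1.15480019]), 'rotation': array([ 0.15745941, -0.16606683, -1.63331907])}
side {'camera_matrix': array([[352.66783151,   0.        , 256.88553283],
       [  0.        , 352.66783151, 187.88544678],
       [  0.        ,   0.        ,   1.        ]]), 'origin': array([ 0.5143212 , -0.56947837,  0.81201797]), 'rotation': array([ 0.69151424, -0.01717924, -0.06340214])}
{'t': 0.1, 'qpos': array([ 1.26780343,  0.68989677, -0.19453517,  1.56622951,  0.15728874,
        0.90248994, -0.21507813]), 'dq': array([ 6.50927126e-04, -1.71345346e-03, -2.87958311e-03, -1.68305837e-03,
       -9.48570742e-04, -1.00417274e-03,  5.80612712e-05]), 'joint_torque': array([-3.38751124e-03, -5.40609133e+01, -1.27090976e+00, -1.58987278e+01,
        9.52718896e-03,  4.47297207e-03, -1.39894496e-06]), 'tool_pos': array([ 0.20633046, -0.58938509,  0.24956948]), 'orientation': array([-3.09555939e+00, -5.26426847e-01,  5.83203144e-04]), 'ft_force': array([-0.40437656, -0.11578273,  0.07697526]), 'moment': array([-0.04657794, -0.05536903,  0.00644786]), 'grasp_force': 0.0, 'finger_gap': 0.08543249301796553}
```

```bash
sed -i "s/P@np.array(c\['rotation'\]).T/P@R.from_rotvec(c['rotation']).as_matrix().T/" h.py
python3 - <<'E'
import cv2
for n in('top','side'):
    im=cv2.imread(f'pics/{n}0.png'); cv2.imwrite(f'pics/{n}0b.png',cv2.resize(im,(800,600),interpolation=cv2.INTER_CUBIC))
E
```

```text
(no output)
```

View pics/top0b.png

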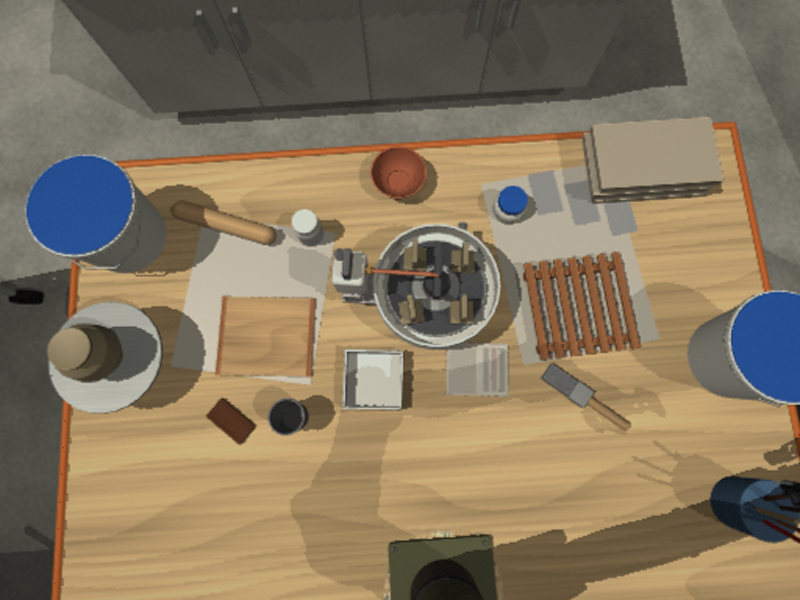

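View pics/side0b.png

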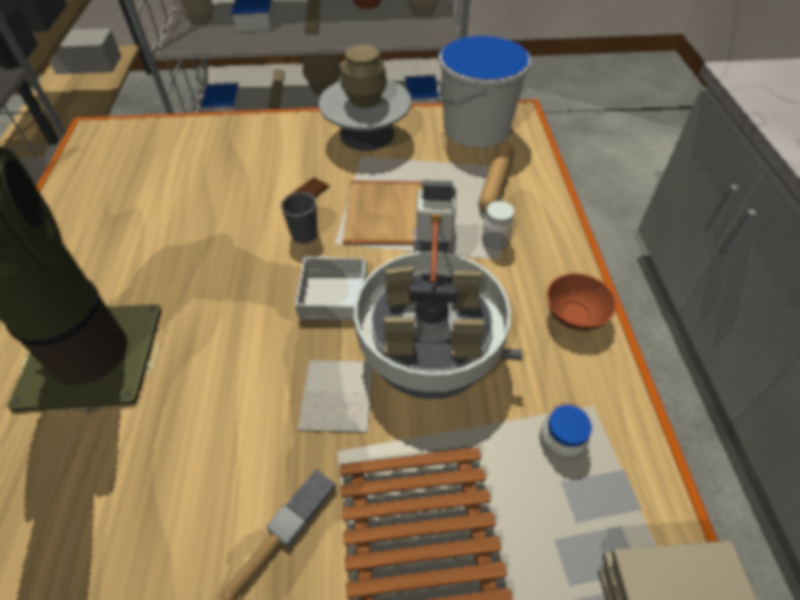

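```bash
cat > ortho.py <<'E'
from h import *
# ortho image of top cloud: window x,y, res m/px
def ortho(n,p,d,x0,x1,y0,y1,r):
    W=cloud(n,d).reshape(-1,3);c=p.reshape(-1,3)
    ok=~np.isnan(W[:,0])&(W[:,2]<.4);W=W[ok];c=c[ok]
    i=((x1-W[:,0])/r).astype(int);j=((y1-W[:,1])/r).astype(int)
    H=int((x1-x0)/r);w=int((y1-y0)/r);k=(i>=0)&(i<H)&(j>=0)&(j<w)
    i,j,W,c=i[k],j[k],W[k],c[k];o=np.argsort(W[:,2])
    im=np.zeros((H,w,3),np.uint8);im[i[o],j[o]]=c[o][:,::-1];return im
E
python3 - <<'E'
from ortho import *
p=cv2.imread('pics/top0.png')[:,:,::-1];d=np.load('pics/top0.npy');W=cloud('top',d)
s=512/800
for nm,(u,v) in dict(board=(267,336),pad=(477,370),tubfloor=(375,380),rackslat=(577,300),jar_tall=(305,218),jarlow=(513,197),nutbar=(438,284),spout=(400,272),fin=(345,265),disc=(440,330),t1=(414,250),t2=(463,250),t3=(408,313),t4=(462,310),bench=(300,500),beaker=(288,405),rib=(231,421)).items():
    print(nm,np.round(W[int(v*s),int(u*s)],3))
def stat(nm,m):
    q=W[m];print(nm,len(q),'med',np.round(np.median(q,0),4),'min',np.round(q.min(0),4),'max',np.round(q.max(0),4)); 
    r=cv2.minAreaRect((q[:,:2]*1000).astype(np.float32));print('   rect',np.round(r[0],1),np.round(r[1],1),round(r[2],1))
x,y,z=np.moveaxis(W,-1,0)
c=W[int(284*s),int(438*s)]
near=np.hypot(x-c[0],y-c[1])<.12
lab=near&(z>.145)&(z<.162)
n,L,st,_=cv2.connectedComponentsWithStats(lab.astype(np.uint8))
for i in range(1,n):
    if st[i,4]>8: stat(f'tile/top{i}',L==i)
n,L,st,_=cv2.connectedComponentsWithStats((near&(z>.164)&(z<.2)).astype(np.uint8))
for i in range(1,n):
    if st[i,4]>8: stat(f'nut{i}',L==i)
n,L,st,_=cv2.connectedComponentsWithStats(((np.abs(x-c[0])<.25)&(np.abs(y-c[1])<.35)&(z>.2)&(z<.27)).astype(np.uint8))
for i in range(1,n):
    if st[i,4]>8: stat(f'hi{i}',L==i)
rim=(np.hypot(x-c[0],y-c[1])<.15)&(z>.115)&(z<.128); stat('rim',rim)
rk=W[int(300*s),int(577*s)]
stat('rack',(np.hypot(x-rk[0],y-rk[1])<.16)&(z>.02)&(z<.04))
b=W[int(336*s),int(267*s)]
tb=W[int(380*s),int(375*s)]
stat('tub',(np.abs(x-tb[0])<.075)&(np.abs(y-tb[1])<.075)&(z>.034)&(z<.046))
im=ortho('top',p,d,.3,.85,-.4,.45,.0018);print(im.shape)
cv2.imwrite('pics/or0.png',cv2.resize(cv2.medianBlur(im,3),None,fx=1.65,fy=1.65,interpolation=cv2.INTER_NEAREST))
E
```

```text
board [0.531 0.336 0.006]
pad [ 0.43  -0.107  0.003]
tubfloor [ 0.423  0.108 -0.001]
rackslat [ 0.558 -0.328  0.032]
jar_tall [0.764 0.232 0.081]
jarlow [ 0.789 -0.212  0.057]
nutbar [ 0.581 -0.027  0.17 ]
spout [0.601 0.041 0.195]
fin [0.609 0.139 0.241]
disc [ 0.505 -0.028  0.096]
t1 [0.653 0.014 0.155]
t2 [ 0.648 -0.082  0.149]
t3 [nan nan nan]
t4 [ 0.534 -0.07   0.141]
bench [0.192 0.273 0.002]
beaker [0.382 0.29  0.019]
rib [0.359 0.413 0.008]
tile/top1 61 med [0.6511 0.0101 0.1565] min [0.6281 0.0039 0.1491] max [0.6747 0.016  0.1598]
   rect [651.4  10. ] [ 9.1 46.6] 85.9
tile/top2 60 med [ 0.6389 -0.0854  0.1557] min [ 0.617  -0.0916  0.1455] max [ 0.6621 -0.0791  0.1613]
   rect [639.5 -85.5] [ 9.1 44.9] 84.9
tile/top6 57 med [0.5424 0.0241 0.1569] min [0.5207 0.0177 0.1471] max [0.5668 0.0303 0.1606]
   rect [543.7  24.4] [45.9 10. ] 5.1
tile/top8 52 med [ 0.5389 -0.0738  0.1563] min [ 0.5152 -0.0792  0.1451] max [ 0.5603 -0.0695  0.1602]
   rect [537.9 -73.6] [ 8.1 44.7] 85.1
nut1 239 med [ 0.5983 -0.021   0.1723] min [ 0.5576 -0.0396  0.1641] max [0.6283 0.0902 0.1987]
   rect [600.7  26.7] [127.2  70.4] 81.7
hi1 440 med [0.6114 0.1326 0.2057] min [0.58   0.1047 0.2   ] max [0.6475 0.164  0.244 ]
   rect [613.8 134.9] [57.6 64.1] 84.7
hi2 9 med [0.6103 0.0975 0.2041] min [0.5985 0.0944 0.2012] max [0.6165 0.0981 0.2055]
   rect [607.5  96.5] [ 2.8 18.1] 85.4
rim 521 med [ 0.5944 -0.0331  0.1215] min [ 0.4687 -0.1519  0.115 ] max [0.7183 0.0956 0.1278]
   rect [593.5 -27.7] [245.8 247.8] 84.0
rack 2720 med [ 0.5458 -0.3364  0.0295] min [ 0.4032 -0.446   0.02  ] max [ 0.6587 -0.2266  0.037 ]
   rect [ 529.7 -338. ] [247.6 212.3] 3.1
tub 196 med [0.4246 0.1095 0.0394] min [0.3597 0.0484 0.034 ] max [0.4843 0.1755 0.0445]
   rect [422.4 112. ] [120.1 118. ] 86.1
(305, 472, 3)
```

Call:
{"fn": "jog_arm", "kwargs": {"rows": [[[1,0,0,-100,0,0,0],[1,0,0,-100,0,0,0],[1,100,-90,-100,0,0,0],[1,200,-180,-100,0,0,0],[1,200,-180,-100,0,0,0]]]}}

```text
t: 0.6
tool_pos: [0.2791, -0.4567, 0.3504]
orientation: [3.097, 0.525, 0.001]
ft_force: [0.9, -0.3, 0.0]
finger_gap: 0.0855
grasp_force: 0.0
```

```bash
cat >> h.py <<'E'
def to(x,y,z,phi,full=None):
    """shift (mm) and turn (deg) in tool axes to reach TCP x,y,z pointing down with tool y at azimuth phi (deg, mod 180)"""
    s=bot.state();Rt=R.from_rotvec(s['orientation']);p=s['tool_pos']
    b=None
    for a in(phi,phi+180):
        a=np.radians(a);yv=np.array([np.cos(a),np.sin(a),0]);zv=np.array([0,0,-1]);xv=np.cross(yv,zv)
        rv=(Rt.inv()*R.from_matrix(np.stack([xv,yv,zv],1))).as_rotvec(degrees=True)
        if b is None or abs(rv[2])<abs(b[2]): b,o=rv,rv if b is None else b
        else:o=rv
    print('shift',np.round(Rt.inv().apply(np.array([x,y,z])-p)*1000,1),'turn',np.round(b,1),'alt',np.round(o,1))
def st():
    s=bot.state();y=R.from_rotvec(s['orientation']).as_matrix()
    print('t %.2f'%s['t'],'p',np.round(s['tool_pos'],4),'yaz %.1f'%np.degrees(np.arctan2(y[1,1],y[0,1])),'tilt',np.round(y[:2,2],3),'q',np.round(s['qpos'],2),'F',np.round(s['ft_force'],1),'M',np.round(s['moment'],2),'gap %.4f g %.1f'%(s['finger_gap'],s['grasp_force']))
E
python3 - <<'E'
from ortho import *
p=cv2.imread('pics/top0.png')[:,:,::-1];d=np.load('pics/top0.npy');W=cloud('top',d);x,y,z=np.moveaxis(W,-1,0)
def stat(nm,m):
    q=W[m]; r=cv2.minAreaRect((q[:,:2]*1000).astype(np.float32));print(nm,len(q),np.round(np.median(q,0),4),'rect',np.round(r[0],1),np.round(r[1],1),round(r[2],1))
tk=(np.hypot(x-.61,y-.135)<.06)
stat('fin',tk&(z>.222)&(z<.25)); stat('tanktop',tk&(z>.195)&(z<.212))
stat('spout',(z>.18)&(z<.2)&(np.hypot(x-.6,y-.03)<.08))
stat('nut',(np.hypot(x-.5935,y+.0277)<.05)&(z>.160)&(z<.175))
stat('disc',(np.hypot(x-.5935,y+.0277)<.1)&(z>.085)&(z<.1))
st()
im=cv2.imread('pics/top0.png')[130:280,110:430];cv2.imwrite('pics/crop1.png',cv2.resize(im,None,fx=2.5,fy=2.5,interpolation=cv2.INTER_CUBIC))
to(.612,.136,.30,83)
E
```

```text
fin 107 [0.6115 0.1338 0.2395] rect [613.5 134.6] [13.9 49.8] 82.8
tanktop 361 [0.6065 0.1243 0.2037] rect [610.8 120.4] [90.5 64.2] 82.2
spout 156 [0.6012 0.0501 0.1935] rect [611.   41.1] [ 47.4 136. ] 1.3
nut 127 [ 0.588  -0.0284  0.1683] rect [591.8 -28.4] [15.8 72.2] 82.2
disc 1884 [ 0.5857 -0.0282  0.0925] rect [593. -27.] [196.3 196. ] 41.3
t 0.60 p [ 0.2791 -0.4567  0.3504] yaz -70.8 tilt [ 0. -0.] q [ 1.08  0.46 -0.23  1.69  0.12  1.   -0.42] F [ 0.9 -0.3  0. ] M [-0.02 -0.09  0.02] gap 0.0855 g 0.0
shift [ 509.6 -449.9   50.5] turn [ 0.  -0.  26.2] alt [   0.     0.  -153.8]
```

View pics/crop1.png

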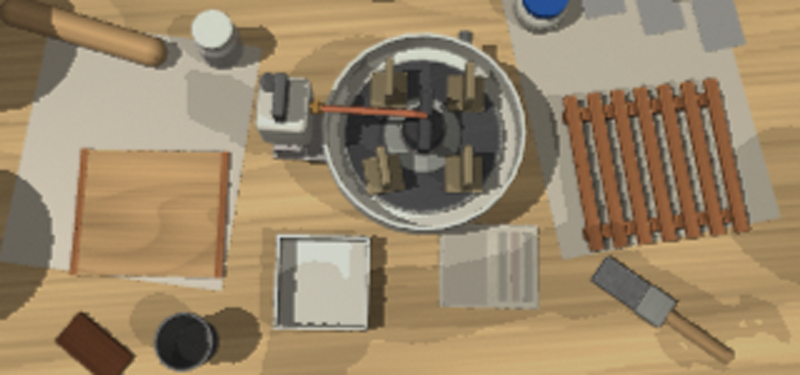

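Call:
{"fn": "jog_arm", "kwargs": {"rows": [[[1,170,-150,0,0,0,8],[1,170,-150,0,0,0,13],[1,340,-300,0,0,0,20],[1,340,-300,0,0,0,26.2],[1,510,-450,0,0,0,26.2],[1,510,-450,0,0,0,26.2],[1,510,-450,0,0,0,26.2],[1,510,-450,0,0,0,26.2],[1,510,-450,0,0,0,26.2],[1,510,-450,0,0,0,26.2],[1,510,-450,0,0,0,26.2],[1,510,-450,0,0,0,26.2]]]}}

```text
t: 1.8
tool_pos: [0.5725, 0.0668, 0.3499]
orientation: [3.135, -0.189, -0.001]
ft_force: [0.3, -1.4, -0.2]
finger_gap: 0.0853
grasp_force: 0.0
```

Call:
{"fn": "jog_arm", "kwargs": {"rows": [[[0.6,0,0,0,0,0,0],[0.6,0,0,0,0,0,0],[0.6,0,0,0,0,0,0],[0.6,0,0,0,0,0,0]]]}}

```text
t: 2.2
tool_pos: [0.5716, 0.0631, 0.3503]
orientation: [3.134, -0.193, -0.001]
ft_force: [-0.1, -0.1, -1.0]
finger_gap: 0.051
grasp_force: 0.0
```

```bash
cat >> h.py <<'E'
def ray(n,u,v,z):
    c=bot.calibration(n);K=c['camera_matrix'];d=R.from_rotvec(c['rotation']).apply([(u-K[0,2])/K[0,0],-(v-K[1,2])/K[1,1],-1]);o=np.array(c['origin'])
    return (o+d*(z-o[2])/d[2])[:2]
E
python3 - <<'E'
from h import *
for nm,z,C in(('board',.006,[(82,150),(229,153),(222,277),(75,272)]),('rack',.03,[(566,97),(716,80),(748,230),(597,250)]),('pad',.004,[(440,232),(537,227),(537,306),(441,307)]),('tub',.04,[(275,237),(371,237),(371,329),(275,329)])):
    q=np.array([ray('top',110+u/2.5,130+v/2.5,z) for u,v in C]);e=q-np.roll(q,-1,0)
    print(nm,np.round(q.mean(0),4),np.round(np.hypot(*e.T),3),np.round(np.degrees(np.arctan2(e[:,1],e[:,0])),1))
st();to(.6135,.1346,.227,82.7)
E
```

```text
board [0.5312 0.3333] [0.2   0.167 0.194 0.165] [ 84.9  -5.2 -95.9 176.8]
rack [ 0.547  -0.3396] [0.205 0.205 0.199 0.208] [  92.7    3.2  -86.4 -175.4]
pad [ 0.4268 -0.1086] [0.13  0.104 0.126 0.099] [ 89.   -6.1 -93.3 175.9]
tub [0.4197 0.1089] [0.124 0.116 0.121 0.117] [ 86.1  -3.9 -93.9 177.4]
t 2.20 p [0.5716 0.0631 0.3503] yaz -97.1 tilt [-0.001 -0.001] q [-0.08  0.52 -0.19  1.58  0.11  1.06 -1.99] F [-0.1 -0.1 -1. ] M [ 0.01 -0.   -0.02] gap 0.0510 g 0.0
shift [ 32.8 -76.3 123.2] turn [0.1 0.  0.2] alt [-0.000e+00  1.000e-01 -1.798e+02]
```

Call:
{"fn": "jog_arm", "kwargs": {"rows": [[[0.6,33,-76,0,0,0,0],[0.6,33,-76,0,0,0,0],[0.6,33,-76,0,0,0,0],[0.6,33,-76,0,0,0,0],[0.6,33,-76,60,0,0,0],[0.6,33,-76,90,0,0,0],[0.6,33,-76,121,0,0,0],[0.6,33,-76,121,0,0,0],[0.6,33,-76,121,0,0,0]]], "grip_force": 70}}

```text
t: 3.1
tool_pos: [0.6142, 0.1348, 0.2302]
orientation: [3.135, -0.192, 0.001]
ft_force: [0.2, 0.3, 0.3]
finger_gap: 0.0513
grasp_force: 0.0
```

Call:
{"fn": "jog_arm", "kwargs": {"rows": [[[0,0,0,0,0,0,0],[0,0,0,0,0,0,0],[0,0,0,0,0,0,0],[0,0,0,0,0,0,0],[0,0,0,0,0,0,0],[0,0,0,0,0,0,0],[0,0,0,0,0,0,0]]]}}

```text
t: 3.8
tool_pos: [0.6152, 0.1365, 0.2313]
orientation: [-3.135, 0.19, -0.006]
ft_force: [-0.3, -1.0, 6.9]
finger_gap: 0.0125
grasp_force: 69.4
```

```bash
python3 -c "
from h import *
st()"
```

```text
t 3.80 p [0.6152 0.1365 0.2313] yaz -96.9 tilt [0.004 0.   ] q [-0.2   0.72 -0.17  1.57  0.15  0.86 -2.12] F [-0.3 -1.   6.9] M [-0.17  0.07 -0.01] gap 0.0125 g 69.4
```

Call:
{"fn": "jog_arm", "kwargs": {"rows": [[[0,0,0,-2,0,0,0],[0,0,0,-4,0,0,0],[0,0,0,-6,0,0,0],[0,0,0,-8,0,0,0],[0,0,0,-12,0,0,0],[0,0,0,-18,0,0,0],[0,0,0,-26,0,0,0],[0,0,0,-34,0,0,0],[0,0,0,-44,0,0,0],[0,0,0,-55,0,0,0],[0,0,0,-65,0,0,0],[0,0,0,-70,0,0,0]]]}}

```text
t: 5.0
tool_pos: [0.6145, 0.1367, 0.3009]
orientation: [-3.135, 0.189, -0.003]
ft_force: [0.1, 0.2, -3.6]
finger_gap: 0.0126
grasp_force: 70.2
```

```bash
python3 -c "
from h import *
st()
grab('side','side1');im=cv2.imread('pics/side1.png')[40:260,150:400];cv2.imwrite('pics/side1c.png',cv2.resize(im,None,fx=2.4,fy=2.4,interpolation=cv2.INTER_CUBIC))
to(.429,-.108,.32,43)
"
```

```text
t 5.00 p [0.6145 0.1367 0.3009] yaz -96.9 tilt [0.002 0.001] q [-0.19  0.64 -0.18  1.49  0.13  1.02 -2.1 ] F [ 0.1  0.2 -3.6] M [ 0.01 -0.01 -0.02] gap 0.0126 g 70.2
shift [-154.8  265.3  -19.4] turn [-0.1 -0.1 40.1] alt [ 2.000e-01 -1.000e-01 -1.399e+02]
```

View pics/side1c.png

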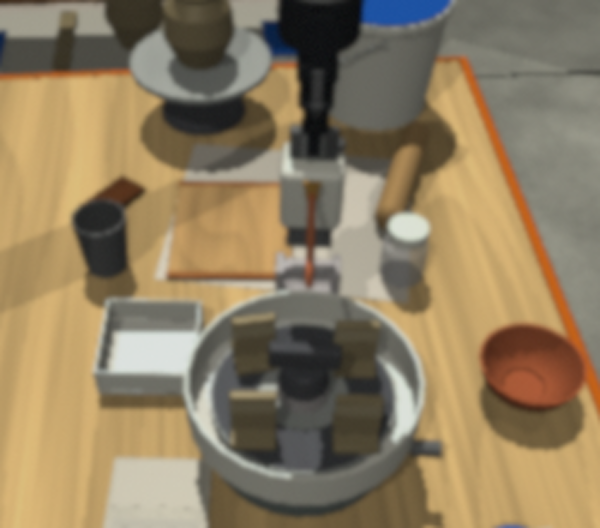

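Call:
{"fn": "jog_arm", "kwargs": {"rows": [[[0,0,0,-15,0,0,0],[0,0,0,-30,0,0,4],[0,-25,40,-30,0,0,8],[0,-45,77,-30,0,0,12],[0,-65,110,-30,0,0,17],[0,-85,145,-30,0,0,22],[0,-105,180,-30,0,0,27],[0,-125,212,-30,0,0,32],[0,-145,245,-30,0,0,36],[0,-160,271,-30,0,0,40],[0,-160,271,-30,0,0,40],[0,-160,271,-30,0,0,40]]]}}

```text
t: 6.25
tool_pos: [0.4224, -0.1136, 0.3295]
orientation: [-2.881, 1.252, -0.001]
ft_force: [-0.2, 0.0, -3.1]
finger_gap: 0.0128
grasp_force: 70.3
```

```bash
python3 -c "
from h import *
st()
to(.422,-.110,.1353,43)
"
```

```text
t 6.25 p [ 0.4224 -0.1136  0.3295] yaz -137.0 tilt [0.001 0.   ] q [ 0.16  0.33  0.    1.99 -0.    0.82 -2.23] F [-0.2  0.  -3.1] M [ 0.08 -0.04 -0.02] gap 0.0128 g 70.3
shift [ -3.   -2.1 194.2] turn [-0. -0.  0.] alt [   0.   -0. -180.]
```

Call:
{"fn": "jog_arm", "kwargs": {"rows": [[[0,-3,-2,40,0,0,0],[0,-3,-2,80,0,0,0],[0,-3,-2,120,0,0,0],[0,-3,-2,155,0,0,0],[0,-3,-2,175,0,0,0],[0,-3,-2,185,0,0,0],[0,-3,-2,190,0,0,0],[0,-3,-2,192,0,0,0],[0,-3,-2,194,0,0,0],[0,-3,-2,194,0,0,0]]]}}

```text
t: 7.25
tool_pos: [0.4225, -0.1098, 0.1359]
orientation: [-2.882, 1.25, -0.002]
ft_force: [0.3, 0.6, -3.1]
finger_gap: 0.0128
grasp_force: 73.0
```

```bash
python3 -c "
from h import *
st()
"
```

```text
t 7.25 p [ 0.4225 -0.1098  0.1359] yaz -136.9 tilt [ 0.002 -0.   ] q [ 0.15  0.68 -0.    2.23  0.01  0.23 -2.25] F [ 0.3  0.6 -3.1] M [-0.02  0.01 -0.02] gap 0.0128 g 73.0
```

Still hanging; go down a little more, then release and retreat.

Call:
{"fn": "jog_arm", "kwargs": {"rows": [[[0,0,0,1,0,0,0],[0,0,0,2,0,0,0],[0,0,0,2,0,0,0]]]}}

```text
t: 7.55
tool_pos: [0.4223, -0.11, 0.1352]
orientation: [-2.882, 1.251, -0.004]
ft_force: [-2.4, 1.4, 17.2]
finger_gap: 0.0128
grasp_force: 76.3
```

```bash
python3 -c "
from h import *
st()
"
```

```text
t 7.55 p [ 0.4223 -0.11    0.1352] yaz -136.9 tilt [ 0.003 -0.001] q [ 0.15  0.68 -0.    2.23  0.01  0.23 -2.25] F [-2.4  1.4 17.2] M [0.31 0.57 0.04] gap 0.0128 g 76.3
```

Call:
{"fn": "jog_arm", "kwargs": {"rows": [[[0.5,0,0,-1,0,0,0],[0.5,0,0,-1,0,0,0],[0.5,0,0,-1,0,0,0],[0.5,0,0,-1,0,0,0],[0.5,0,0,-20,0,0,0],[0.5,0,0,-60,0,0,0],[0.5,0,0,-105,0,0,0],[0.5,0,0,-150,0,0,0],[0.5,0,0,-170,0,0,0],[0.5,0,0,-170,0,0,0]]]}}

```text
t: 8.55
tool_pos: [0.4237, -0.1101, 0.306]
orientation: [-2.88, 1.25, -0.01]
ft_force: [-0.4, -0.3, -0.9]
finger_gap: 0.0425
grasp_force: 0.0
```

```bash
cat >> h.py <<'E'
def tiles(f):
    import warnings;warnings.simplefilter('ignore')
    p,d=grab('top',f);W=cloud('top',d);x,y,z=np.moveaxis(W,-1,0)
    def run(nm,m,mn):
        n,L,s,_=cv2.connectedComponentsWithStats(m.astype(np.uint8))
        for i in range(1,n):
            if s[i,4]>mn:
                q=W[L==i];c,(a,b),g=cv2.minAreaRect((q[:,:2]*1000).astype(np.float32))
                if a<b:a,b,g=b,a,g+90
                print(nm,len(q),'c',np.round(c,1),'size',round(a,1),round(b,1),'long az',round((g+90)%180-90,1),'z',round(float(np.median(q[:,2])),4))
    near=np.hypot(x-.593,y+.0277)<.11
    run('tile',near&(z>.145)&(z<.163),15); run('nut',(np.hypot(x-.593,y+.0277)<.045)&(z>.163)&(z<.178),15)
    run('board',(np.abs(x-.531)<.12)&(np.abs(y-.333)<.13)&(z>.058)&(z<.08),15)
    return W
E
python3 -c "
from h import *
st();W=tiles('top2')
x,y,z=np.moveaxis(W,-1,0)
m=(np.hypot(x-.422,y+.11)<.05)&(z>.09)&(z<.118);q=W[m];print(len(q),np.median(q,0),cv2.minAreaRect((q[:,:2]*1000).astype(np.float32)))
"
```

```text
t 8.55 p [ 0.4237 -0.1101  0.306 ] yaz -136.9 tilt [ 0.007 -0.001] q [ 0.15  0.36 -0.    2.03  0.    0.74 -2.24] F [-0.4 -0.3 -0.9] M [-0.03 -0.01  0.09] gap 0.0425 g 0.0
tile 62 c [652.5   9.8] size 47.4 9.1 long az -4.2 z 0.1565
tile 61 c [639.  -85.7] size 44.5 8.9 long az -6.0 z 0.156
tile 56 c [544.   24.4] size 44.9 10.2 long az 5.3 z 0.1564
tile 54 c [537.6 -73.8] size 46.9 8.1 long az -4.4 z 0.157
nut 133 c [591.9 -28.4] size 72.5 15.7 long az -8.1 z 0.168
331 [ 0.41336248 -0.1062521   0.10818058] ((411.8859558105469, -114.109619140625), (75.90485382080078, 60.26189041137695), 40.42318344116211)
```

Call:
{"fn": "jog_arm", "kwargs": {"rows": [[[0.35,5,-20,-10,0,0,-8.5],[0.35,15,-50,-20,0,0,-17],[0.35,25,-90,-20,0,0,-25.5],[0.35,35,-125,-20,0,0,-34],[0.35,45,-160,-20,0,0,-42.5],[0.35,55,-200,-20,0,0,-51],[0.35,68,-249,-20,0,0,-59.5],[0.35,68,-249,-20,0,0,-68],[0.35,68,-249,-20,0,0,-76.5],[0.35,68,-249,-20,0,0,-85],[0.35,68,-249,-20,0,0,-93.5],[0.35,68,-249,-20,0,0,-102]]], "grip_force": 50}}

```text
t: 9.8
tool_pos: [0.6493, 0.0107, 0.3203]
orientation: [-2.779, -1.461, 0.006]
ft_force: [-0.1, -0.1, -0.7]
finger_gap: 0.0299
grasp_force: 0.0
```

Call:
{"fn": "jog_arm", "kwargs": {"rows": [[[0.35,0,0,0,0,0,-8.5],[0.35,0,0,0,0,0,-17],[0.35,0,0,0,0,0,-25.5],[0.35,0,0,0,0,0,-34],[0.35,0,0,0,0,0,-42.5],[0.35,0,0,0,0,0,-51],[0.35,0,0,0,0,0,-59.5],[0.35,0,0,0,0,0,-68],[0.35,0,0,0,0,0,-76.5],[0.35,0,0,0,0,0,-85],[0.35,0,0,0,0,0,-93.5],[0.35,0,0,0,0,0,-102]]]}}

```text
t: 11.0
tool_pos: [0.6494, 0.0107, 0.3205]
orientation: [-0.612, -3.077, 0.001]
ft_force: [-0.2, 0.1, 0.0]
finger_gap: 0.0299
grasp_force: 0.0
```

```bash
python3 -c "
from h import *
st()
to(.6535,.0098,.14,85.8)
"
```

```text
t 11.00 p [0.6494 0.0107 0.3205] yaz 67.5 tilt [-0.004  0.   ] q [ 0.35  0.79 -0.93  1.37  0.63  1.3   0.58] F [-0.2  0.1  0. ] M [-0.01  0.03  0.06] gap 0.0299 g 0.0
shift [ -4.9   0.9 180.5] turn [ -0.   -0.2 -18.3] alt [ -0.3   0.  161.7]
```

Call:
{"fn": "jog_arm", "kwargs": {"rows": [[[0.35,-5,1,0,0,0,-8.5],[0.35,-5,1,20,0,0,-18.3],[0.35,-5,1,60,0,0,-18.3],[0.35,-5,1,100,0,0,-18.3],[0.35,-5,1,140,0,0,-18.3],[0.35,-5,1,165,0,0,-18.3],[0.35,-5,1,180,0,0,-18.3],[0.35,-5,1,180,0,0,-18.3],[0,-5,1,180,0,0,-18.3],[0,-5,1,180,0,0,-18.3],[0,-5,1,180,0,0,-18.3],[0,-5,1,180,0,0,-18.3]]]}}

```text
t: 12.2
tool_pos: [0.6558, 0.0098, 0.1444]
orientation: [0.126, 3.137, 0.0]
ft_force: [1.0, -1.0, 1.5]
finger_gap: 0.0096
grasp_force: 51.0
```

Call:
{"fn": "jog_arm", "kwargs": {"rows": [[[0,0,0,0,0,0,0],[0,0,0,-4,0,0,0],[0,0,0,-20,0,0,0],[0,0,0,-50,0,0,0],[0,0,0,-85,0,0,0],[0,0,0,-115,0,0,0],[0,0,0,-120,0,0,0]]]}}

```text
t: 12.9
tool_pos: [0.6571, 0.0113, 0.2688]
orientation: [0.126, 3.131, 0.004]
ft_force: [0.2, 0.9, -0.7]
finger_gap: 0.0095
grasp_force: 50.6
```

```bash
python3 -c "
from h import *
st()
to(.5754,.3796,.055,85)
"
```

```text
t 12.90 p [0.6571 0.0113 0.2688] yaz 85.4 tilt [0.008 0.002] q [ 0.37  0.86 -0.98  1.42  0.73  1.23  0.81] F [ 0.2  0.9 -0.7] M [ 0.03  0.02 -0.05] gap 0.0095 g 50.6
shift [112.6 359.9 214. ] turn [0.2 0.4 0.4] alt [  -0.7    0.3 -179.6]
```

Call:
{"fn": "jog_arm", "kwargs": {"rows": [[[0,14,45,0,0,0,0],[0,28,90,0,0,0,0],[0,42,135,0,0,0,0],[0,56,180,0,0,0,0],[0,70,225,0,0,0,0],[0,84,270,20,0,0,0],[0,98,315,50,0,0,0],[0,113,360,80,0,0,0],[0,113,360,120,0,0,0],[0,113,360,150,0,0,0],[0,113,360,170,0,0,0],[0,113,360,170,0,0,0]]]}}

```text
t: 14.1
tool_pos: [0.5705, 0.3753, 0.0899]
orientation: [-0.126, -3.135, 0.008]
ft_force: [-0.4, -0.5, -0.1]
finger_gap: 0.0095
grasp_force: 50.5
```

```bash
python3 -c "
from h import *
st()
to(.5754,.3796,.058,85)
"
```

```text
t 14.10 p [0.5705 0.3753 0.0899] yaz 85.4 tilt [-0.004 -0.005] q [-0.27  1.08 -0.82  1.46  0.88  1.    0.18] F [-0.4 -0.5 -0.1] M [ 0.01 -0.03 -0.01] gap 0.0095 g 50.5
shift [-4.7  4.8 31.9] turn [-0.3 -0.2  0.4] alt [   0.3   -0.5 -179.6]
```

Call:
{"fn": "jog_arm", "kwargs": {"rows": [[[0,-4,4,15,0,0,0],[0,-4,4,24,0,0,0],[0,-4,4,28,0,0,0],[0,-4,4,30,0,0,0],[0,-4,4,32,0,0,0],[0,-4,4,32,0,0,0]]]}}

```text
t: 14.7
tool_pos: [0.5759, 0.3813, 0.0615]
orientation: [0.126, 3.139, 0.0]
ft_force: [0.1, -0.7, -1.1]
finger_gap: 0.0095
grasp_force: 50.6
```

```bash
python3 -c "
from h import *
st()"
```

```text
t 14.70 p [0.5759 0.3813 0.0615] yaz 85.4 tilt [0. 0.] q [-0.28  1.12 -0.8   1.45  0.91  0.96  0.16] F [ 0.1 -0.7 -1.1] M [ 0.02 -0.    0.  ] gap 0.0095 g 50.6
```

Call:
{"fn": "jog_arm", "kwargs": {"rows": [[[0,0,0,1.5,0,0,0],[0,0,0,3,0,0,0],[0,0,0,4,0,0,0],[0,0,0,4,0,0,0]]]}}

```text
t: 15.1
tool_pos: [0.5759, 0.3814, 0.0584]
orientation: [0.126, 3.138, 0.0]
ft_force: [-0.6, -1.4, 5.4]
finger_gap: 0.0092
grasp_force: 51.4
```

Call:
{"fn": "jog_arm", "kwargs": {"rows": [[[0.35,0,0,0,0,0,0],[0.35,0,0,0,0,0,0],[0.35,0,0,0,0,0,0],[0.35,0,0,-20,0,0,0],[0.35,0,0,-60,0,0,0],[0.35,0,0,-105,0,0,0],[0.35,0,0,-150,0,0,0],[0.35,0,0,-190,0,0,0],[0.35,0,0,-200,0,0,0],[0.35,0,0,-200,0,0,0],[0.35,0,0,-200,0,0,0]]]}}

```text
t: 16.2
tool_pos: [0.5755, 0.3806, 0.2567]
orientation: [-0.126, -3.139, 0.002]
ft_force: [-0.2, 0.1, -0.0]
finger_gap: 0.0297
grasp_force: 0.0
```

```bash
python3 -c "
from h import *
st()
tiles('top3')
to(.639,-.0857,.25,84)
"
```

```text
t 16.20 p [0.5755 0.3806 0.2567] yaz 85.4 tilt [-0.001 -0.002] q [-0.25  0.91 -0.92  1.31  0.72  1.26  0.31] F [-0.2  0.1 -0. ] M [-0.03 -0.01 -0.03] gap 0.0297 g 0.0
tile 60 c [639.3 -85.7] size 44.0 8.8 long az -5.4 z 0.156
tile 53 c [537.4 -73.5] size 46.7 8.1 long az -5.1 z 0.1563
nut 131 c [591.5 -28.4] size 72.4 15.7 long az -7.8 z 0.1685
board 23 c [558.1 381.3] size 17.1 11.0 long az -2.8 z 0.0715
shift [-100.7 -459.4    6.8] turn [-0.1 -0.1  1.4] alt [ 1.000e-01 -2.000e-01 -1.786e+02]
```

Call:
{"fn": "jog_arm", "kwargs": {"rows": [[[0.35,-10,-46,0,0,0,0],[0.35,-20,-92,0,0,0,1],[0.35,-30,-138,0,0,0,1],[0.35,-40,-184,0,0,0,1],[0.35,-50,-230,0,0,0,1],[0.35,-60,-276,0,0,0,1],[0.35,-70,-322,0,0,0,1],[0.35,-80,-368,0,0,0,1],[0.35,-90,-414,0,0,0,1],[0.35,-101,-459,0,0,0,1],[0.35,-101,-459,0,0,0,1],[0.35,-101,-459,0,0,0,1]]]}}

```text
t: 17.45
tool_pos: [0.6387, -0.0862, 0.2551]
orientation: [-0.158, -3.134, -0.0]
ft_force: [0.2, 0.7, -0.6]
finger_gap: 0.03
grasp_force: 0.0
```

```bash
python3 -c "
from h import *
st()
tiles('top4')
to(.640,-.0857,.14,84.6)
"
```

```text
t 17.45 p [ 0.6387 -0.0862  0.2551] yaz 84.2 tilt [-0.004  0.   ] q [ 0.53  0.87 -0.98  1.47  0.74  1.21  0.92] F [ 0.2  0.7 -0.6] M [ 0.03  0.02 -0.04] gap 0.0300 g 0.0
tile 60 c [640.  -85.6] size 44.6 8.7 long az -5.4 z 0.1558
tile 58 c [544.   24.4] size 45.9 10.0 long az 5.1 z 0.1555
tile 55 c [537.3 -73.7] size 46.3 8.4 long az -4.0 z 0.1565
nut 128 c [592.5 -28.5] size 71.0 15.5 long az -8.1 z 0.1684
board 59 c [571.2 380. ] size 42.8 10.5 long az -4.2 z 0.0699
shift [ -1.7  -1.7 115.8] turn [ 0.1 -0.2 -0.2] alt [-2.000e-01 -1.000e-01  1.798e+02]
```

Call:
{"fn": "jog_arm", "kwargs": {"rows": [[[0.35,-1,-1,40,0,0,0],[0.35,-1,-1,80,0,0,0],[0.35,-1,-1,105,0,0,0],[0.35,-1,-1,116,0,0,0],[0.35,-1,-1,116,0,0,0],[0.35,-1,-1,116,0,0,0],[0,-1,-1,116,0,0,0],[0,-1,-1,116,0,0,0],[0,-1,-1,116,0,0,0],[0,-1,-1,116,0,0,0],[0,-1,-1,116,0,0,0]]]}}

```text
t: 18.6
tool_pos: [0.6407, -0.0851, 0.1419]
orientation: [0.153, 3.137, 0.001]
ft_force: [-1.3, 0.6, 4.0]
finger_gap: 0.0093
grasp_force: 51.2
```

Call:
{"fn": "jog_arm", "kwargs": {"rows": [[[0,0,0,-4,0,0,0],[0,0,0,-20,0,0,0],[0,0,0,-50,0,0,0],[0,0,0,-85,0,0,0],[0,0,0,-115,0,0,0],[0,0,0,-120,0,0,0],[0,0,0,-120,0,0,0],[0,0,0,-120,0,0,0]]]}}

```text
t: 19.4
tool_pos: [0.6397, -0.0861, 0.2601]
orientation: [-0.154, -3.136, 0.002]
ft_force: [0.6, -0.5, -1.3]
finger_gap: 0.0093
grasp_force: 50.4
```

```bash
python3 -c "
from h import *
st()
to(.4957,.3866,.1,85)
"
```

```text
t 19.40 p [ 0.6397 -0.0861  0.2601] yaz 84.4 tilt [-0.002 -0.001] q [ 0.53  0.86 -0.98  1.46  0.74  1.21  0.93] F [ 0.6 -0.5 -1.3] M [ 0.01 -0.03 -0.07] gap 0.0093 g 50.4
shift [189.2 456.5 160. ] turn [-0.1 -0.1 -0.6] alt [-2.000e-01  1.000e-01  1.794e+02]
```

Call:
{"fn": "jog_arm", "kwargs": {"rows": [[[0,18,43,0,0,0,0],[0,36,86,0,0,0,0],[0,54,129,0,0,0,0],[0,72,172,0,0,0,0],[0,90,215,0,0,0,0],[0,108,258,10,0,0,0],[0,126,301,30,0,0,0],[0,144,344,60,0,0,0],[0,162,387,90,0,0,0],[0,180,430,120,0,0,0],[0,189,456,150,0,0,0],[0,189,456,180,0,0,0]]]}}

```text
t: 20.6
tool_pos: [0.4927, 0.3931, 0.0795]
orientation: [-0.142, -3.135, -0.008]
ft_force: [-0.2, 0.8, -0.5]
finger_gap: 0.0094
grasp_force: 50.5
```

Call:
{"fn": "jog_arm", "kwargs": {"rows": [[[0,0,0,0,0,0,0],[0,0,0,5,0,0,0],[0,0,0,12,0,0,0],[0,0,0,18,0,0,0],[0,0,0,21,0,0,0],[0,0,0,23,0,0,0],[0,0,0,24,0,0,0],[0,0,0,24,0,0,0]]]}}

```text
t: 21.4
tool_pos: [0.4971, 0.3868, 0.0574]
orientation: [0.154, 3.138, 0.0]
ft_force: [0.4, -0.3, -1.1]
finger_gap: 0.0094
grasp_force: 50.3
```

```bash
python3 -c "
from h import *
st()
to(.4957,.3866,.055,85)
"
```

```text
t 21.40 p [0.4971 0.3868 0.0574] yaz 84.4 tilt [0. 0.] q [-0.34  1.06 -0.76  1.65  0.95  0.83 -0.06] F [ 0.4 -0.3 -1.1] M [-0.    0.02  0.02] gap 0.0094 g 50.3
shift [ 1.3 -0.3  2.4] turn [ 0.   0.  -0.6] alt [  0.   -0.  179.4]
```

Call:
{"fn": "jog_arm", "kwargs": {"rows": [[[0,0,0,1,0,0,0],[0,0,0,2,0,0,0],[0,0,0,2,0,0,0],[0.35,0,0,2,0,0,0],[0.35,0,0,2,0,0,0],[0.35,0,0,2,0,0,0],[0.35,0,0,-20,0,0,0],[0.35,0,0,-60,0,0,0],[0.35,0,0,-105,0,0,0],[0.35,0,0,-150,0,0,0],[0.35,0,0,-195,0,0,0],[0.35,0,0,-198,0,0,0]]]}}

```text
t: 22.6
tool_pos: [0.4981, 0.3903, 0.2618]
orientation: [0.153, 3.131, 0.015]
ft_force: [1.0, -0.4, -0.5]
finger_gap: 0.03
grasp_force: 0.0
```

Call:
{"fn": "jog_arm", "kwargs": {"rows": [[[0.35,-10,-44,0,0,0,-3],[0.35,-20,-88,0,0,0,-6],[0.35,-30,-132,0,0,0,-10.6],[0.35,-40,-176,0,0,0,-10.6],[0.35,-50,-220,0,0,0,-10.6],[0.35,-60,-264,0,0,0,-10.6],[0.35,-70,-308,0,0,0,-10.6],[0.35,-82,-356,0,0,0,-10.6],[0.35,-82,-356,0,0,0,-10.6],[0.35,-82,-356,0,0,0,-10.6],[0.35,-82,-356,0,0,0,-10.6]]]}}

```text
t: 23.7
tool_pos: [0.5435, 0.0259, 0.2552]
orientation: [0.14, -3.138, -0.002]
ft_force: [0.5, -0.1, 0.1]
finger_gap: 0.0297
grasp_force: 0.0
```

```bash
python3 -c "
from h import *
st()
tiles('top5')
to(.544,.0244,.14,95)
"
```

```text
t 23.70 p [0.5435 0.0259 0.2552] yaz 95.1 tilt [-0.     0.001] q [ 0.45  0.76 -1.05  1.78  0.76  1.06  0.78] F [ 0.5 -0.1  0.1] M [ 0.05  0.03 -0.03] gap 0.0297 g 0.0
tile 42 c [533.8 -73.4] size 39.1 8.2 long az -3.3 z 0.1568
tile 37 c [534.9  23.6] size 28.3 10.0 long az 5.9 z 0.1563
board 59 c [571.4 379.9] size 43.4 10.6 long az -4.9 z 0.0705
board 64 c [496.9 385.5] size 45.7 10.7 long az -6.3 z 0.0701
shift [ -0.3  -2.1 115.4] turn [0.1 0.  0.2] alt [-0.000e+00  1.000e-01 -1.798e+02]
```

Call:
{"fn": "jog_arm", "kwargs": {"rows": [[[0.35,0,-2,40,0,0,0],[0.35,0,-2,80,0,0,0],[0.35,0,-2,105,0,0,0],[0.35,0,-2,116,0,0,0],[0.35,0,-2,116,0,0,0],[0.35,0,-2,116,0,0,0],[0,0,-2,116,0,0,0],[0,0,-2,116,0,0,0],[0,0,-2,116,0,0,0],[0,0,-2,116,0,0,0],[0,0,-2,116,0,0,0]]]}}

```text
t: 24.85
tool_pos: [0.5449, 0.023, 0.1406]
orientation: [-0.137, 3.136, 0.001]
ft_force: [-0.4, 0.2, 6.7]
finger_gap: 0.0094
grasp_force: 51.6
```

Call:
{"fn": "jog_arm", "kwargs": {"rows": [[[0,0,0,-4,0,0,0],[0,0,0,-20,0,0,0],[0,0,0,-50,0,0,0],[0,0,0,-85,0,0,0],[0,0,0,-115,0,0,0],[0,0,0,-120,0,0,0],[0,0,0,-120,0,0,0],[0,0,0,-120,0,0,0]]]}}

```text
t: 25.65
tool_pos: [0.5432, 0.0216, 0.258]
orientation: [0.136, -3.136, 0.002]
ft_force: [0.3, -0.7, -1.8]
finger_gap: 0.0093
grasp_force: 50.4
```

```bash
python3 -c "
from h import *
st()
to(.567,.285,.055,85)
"
```

```text
t 25.65 p [0.5432 0.0216 0.258 ] yaz 95.0 tilt [-0.002 -0.001] q [ 0.46  0.76 -1.05  1.78  0.75  1.07  0.79] F [ 0.3 -0.7 -1.8] M [-0.01  0.03 -0.06] gap 0.0093 g 50.4
shift [-47.  260.5 202.6] turn [-0.1 -0.1 10. ] alt [ 2.0e-01 -1.0e-01 -1.7e+02]
```

Call:
{"fn": "jog_arm", "kwargs": {"rows": [[[0,-7,37,0,0,0,3],[0,-14,75,0,0,0,6],[0,-21,112,0,0,0,10],[0,-28,150,0,0,0,10],[0,-34,190,20,0,0,10],[0,-42,230,50,0,0,10],[0,-47,260,90,0,0,10],[0,-47,260,130,0,0,10],[0,-47,260,160,0,0,10],[0,-47,260,180,0,0,10],[0,-47,260,180,0,0,10],[0,-47,260,190,0,0,10]]]}}

```text
t: 26.85
tool_pos: [0.569, 0.2866, 0.0704]
orientation: [0.138, 3.137, 0.004]
ft_force: [1.0, 1.0, -0.1]
finger_gap: 0.0097
grasp_force: 50.4
```

Call:
{"fn": "jog_arm", "kwargs": {"rows": [[[0,0,0,4,0,0,0],[0,0,0,8,0,0,0],[0,0,0,11,0,0,0],[0,0,0,13,0,0,0],[0,0,0,14,0,0,0],[0,0,0,15,0,0,0],[0,0,0,15,0,0,0]]]}}

```text
t: 27.55
tool_pos: [0.5683, 0.2857, 0.0547]
orientation: [0.137, 3.138, 0.0]
ft_force: [-0.9, 0.1, 1.2]
finger_gap: 0.0095
grasp_force: 50.7
```

```bash
python3 -c "
from h import *
st()
to(.567,.285,.053,85)
"
```

```text
t 27.55 p [0.5683 0.2857 0.0547] yaz 85.0 tilt [0. 0.] q [-0.14  1.08 -0.77  1.63  0.96  0.85  0.16] F [-0.9  0.1  1.2] M [-0.11  0.04 -0.01] gap 0.0095 g 50.7
shift [ 1.2 -0.9  1.7] turn [0. 0. 0.] alt [  -0.    0. -180.]
```

Call:
{"fn": "jog_arm", "kwargs": {"rows": [[[0,0,0,0.5,0,0,0],[0.35,0,0,0.5,0,0,0],[0.35,0,0,0.5,0,0,0],[0.35,0,0,0.5,0,0,0],[0.35,0,0,-20,0,0,0],[0.35,0,0,-60,0,0,0],[0.35,0,0,-105,0,0,0],[0.35,0,0,-150,0,0,0],[0.35,0,0,-195,0,0,0],[0.35,0,0,-200,0,0,0]]]}}

```text
t: 28.55
tool_pos: [0.5696, 0.289, 0.2624]
orientation: [0.136, 3.13, 0.014]
ft_force: [0.3, 0.8, 0.3]
finger_gap: 0.0301
grasp_force: 0.0
```

Call:
{"fn": "jog_arm", "kwargs": {"rows": [[[0.35,0,-44,0,0,0,0],[0.35,0,-88,0,0,0,0],[0.35,0,-132,0,0,0,0],[0.35,0,-176,0,0,0,0],[0.35,0,-220,0,0,0,0],[0.35,0,-264,0,0,0,0],[0.35,0,-308,0,0,0,0],[0.35,0,-361,0,0,0,0],[0.35,0,-361,0,0,0,0],[0.35,0,-361,0,0,0,0],[0.35,0,-361,0,0,0,0]]]}}

```text
t: 29.65
tool_pos: [0.5368, -0.0723, 0.255]
orientation: [0.134, 3.138, 0.002]
ft_force: [0.1, 0.0, 0.6]
finger_gap: 0.0298
grasp_force: 0.0
```

```bash
python3 -c "
from h import *
st()
tiles('top6')
to(.5375,-.0737,.14,85.5)
"
```

```text
t 29.65 p [ 0.5368 -0.0723  0.255 ] yaz 85.1 tilt [0.001 0.001] q [ 0.62  0.74 -1.01  1.79  0.73  1.03  0.81] F [0.1 0.  0.6] M [ 0.08 -0.05 -0.03] gap 0.0298 g 0.0
tile 42 c [533.  -73.1] size 35.7 8.1 long az -5.4 z 0.1566
nut 59 c [612.4 -31.3] size 32.6 14.9 long az -5.2 z 0.1683
board 60 c [566.7 283.9] size 45.4 10.3 long az -4.9 z 0.0697
board 58 c [571.2 379.4] size 43.6 11.2 long az -8.4 z 0.0702
board 67 c [496.9 384.9] size 45.5 10.7 long az -4.0 z 0.0693
shift [ -0.7  -2.  115. ] turn [ 0.1  0.1 -0.3] alt [ 1.000e-01 -1.000e-01  1.797e+02]
```

Call:
{"fn": "jog_arm", "kwargs": {"rows": [[[0.35,-1,-1,40,0,0,0],[0.35,-1,-1,80,0,0,0],[0.35,-1,-1,105,0,0,0],[0.35,-1,-1,115,0,0,0],[0.35,-1,-1,115,0,0,0],[0.35,-1,-1,115,0,0,0],[0,-1,-1,115,0,0,0],[0,-1,-1,115,0,0,0],[0,-1,-1,115,0,0,0],[0,-1,-1,115,0,0,0],[0,-1,-1,115,0,0,0]]]}}

```text
t: 30.8
tool_pos: [0.5386, -0.0747, 0.1408]
orientation: [0.137, 3.136, 0.0]
ft_force: [-1.0, -0.0, 7.0]
finger_gap: 0.0094
grasp_force: 50.3
```

Call:
{"fn": "jog_arm", "kwargs": {"rows": [[[0,0,0,-4,0,0,0],[0,0,0,-20,0,0,0],[0,0,0,-50,0,0,0],[0,0,0,-85,0,0,0],[0,0,0,-115,0,0,0],[0,0,0,-120,0,0,0],[0,0,0,-120,0,0,0],[0,0,0,-120,0,0,0]]]}}

```text
t: 31.6
tool_pos: [0.5367, -0.0757, 0.2581]
orientation: [-0.137, -3.136, 0.001]
ft_force: [-0.5, 0.7, -1.0]
finger_gap: 0.0093
grasp_force: 49.1
```

```bash
python3 -c "
from h import *
st()
to(.4874,.292,.055,85)
"
```

```text
t 31.60 p [ 0.5367 -0.0757  0.2581] yaz 85.0 tilt [-0.002 -0.001] q [ 0.62  0.74 -1.01  1.78  0.72  1.04  0.82] F [-0.5  0.7 -1. ] M [-0.01 -0.    0.  ] gap 0.0093 g 49.1
shift [ 80.8 362.2 202.9] turn [-0.1 -0.1 -0. ] alt [-2.0e-01  1.0e-01  1.8e+02]
```

Call:
{"fn": "jog_arm", "kwargs": {"rows": [[[0,10,45,0,0,0,0],[0,20,90,0,0,0,0],[0,30,135,0,0,0,0],[0,40,180,0,0,0,0],[0,50,225,10,0,0,0],[0,60,270,30,0,0,0],[0,70,315,60,0,0,0],[0,80,362,90,0,0,0],[0,80,362,130,0,0,0],[0,80,362,165,0,0,0],[0,80,362,180,0,0,0],[0,80,362,190,0,0,0]]]}}

```text
t: 32.8
tool_pos: [0.4886, 0.2914, 0.0672]
orientation: [-0.137, -3.136, 0.004]
ft_force: [-0.5, -0.8, -1.4]
finger_gap: 0.0093
grasp_force: 49.2
```

Call:
{"fn": "jog_arm", "kwargs": {"rows": [[[0,0,0,4,0,0,0],[0,0,0,8,0,0,0],[0,0,0,11,0,0,0],[0,0,0,13,0,0,0],[0,0,0,14,0,0,0],[0,0,0,15,0,0,0],[0,0,0,15,0,0,0]]]}}

```text
t: 33.5
tool_pos: [0.4897, 0.2926, 0.0548]
orientation: [0.137, 3.138, 0.0]
ft_force: [-0.9, -0.7, 3.3]
finger_gap: 0.0092
grasp_force: 49.6
```

```bash
python3 -c "
from h import *
st()
to(.4874,.292,.053,85)
"
```

```text
t 33.50 p [0.4897 0.2926 0.0548] yaz 85.0 tilt [0.001 0.   ] q [-0.22  1.01 -0.72  1.84  1.03  0.71 -0.07] F [-0.9 -0.7  3.3] M [-0.23  0.01  0.  ] gap 0.0092 g 49.6
shift [ 2.2 -0.8  1.8] turn [0. 0. 0.] alt [-1.0e-01  0.0e+00 -1.8e+02]
```

Call:
{"fn": "jog_arm", "kwargs": {"rows": [[[0,0,0,0.3,0,0,0],[0.4,0,0,0,0,0,0],[0.4,0,0,0,0,0,0],[0.4,0,0,0,0,0,0],[0.4,0,0,-20,0,0,0],[0.4,0,0,-60,0,0,0],[0.4,0,0,-105,0,0,0],[0.4,0,0,-150,0,0,0],[0.4,0,0,-195,0,0,0],[0.4,0,0,-200,0,0,0]]]}}

```text
t: 34.5
tool_pos: [0.4909, 0.2955, 0.2599]
orientation: [0.137, 3.132, 0.012]
ft_force: [0.3, 0.5, -0.1]
finger_gap: 0.0343
grasp_force: 0.0
```

Call:
{"fn": "jog_arm", "kwargs": {"rows": [[[0.4,-16,-39,0,0,0,1],[0.4,-32,-78,0,0,0,2],[0.4,-48,-116,0,0,0,3],[0.4,-65,-155,0,0,0,3],[0.4,-81,-194,0,0,0,3],[0.4,-97,-232,0,0,0,3],[0.4,-113,-270,0,0,0,3],[0.4,-130,-311,0,0,0,3],[0.4,-130,-311,0,0,0,3],[0.4,-130,-311,0,0,0,3],[0.4,-130,-311,0,0,0,3]]], "grip_force": 60}}

```text
t: 35.6
tool_pos: [0.5913, -0.027, 0.2541]
orientation: [-0.216, -3.134, -0.002]
ft_force: [-1.0, 0.5, -0.1]
finger_gap: 0.0344
grasp_force: 0.0
```

```bash
python3 -c "
from h import *
st()
tiles('top7')
to(.592,-.0283,.161,82)
p=cv2.imread('pics/top7.png')[130:280,110:430];cv2.imwrite('pics/top7c.png',cv2.resize(p,None,fx=2.5,fy=2.5,interpolation=cv2.INTER_CUBIC))
"
```

```text
t 35.60 p [ 0.5913 -0.027   0.2541] yaz 82.1 tilt [-0.001  0.001] q [ 0.48  0.79 -0.96  1.64  0.72  1.1   0.74] F [-1.   0.5 -0.1] M [0.02 0.07 0.01] gap 0.0344 g 0.0
nut 98 c [584.6 -26.3] size 57.3 14.8 long az -5.2 z 0.1686
board 61 c [566.8 284.9] size 44.8 11.1 long az -4.2 z 0.0704
board 59 c [571.  380.3] size 44.1 10.9 long az -2.6 z 0.0695
board 65 c [496.5 385.2] size 44.8 11.8 long az -3.0 z 0.0703
board 60 c [487.6 291.5] size 44.6 10.6 long az -5.2 z 0.0707
shift [-0.9 -1.6 93.3] turn [ 0.1 -0.   0.2] alt [ 0.000e+00  1.000e-01 -1.798e+02]
```

View pics/top7c.png

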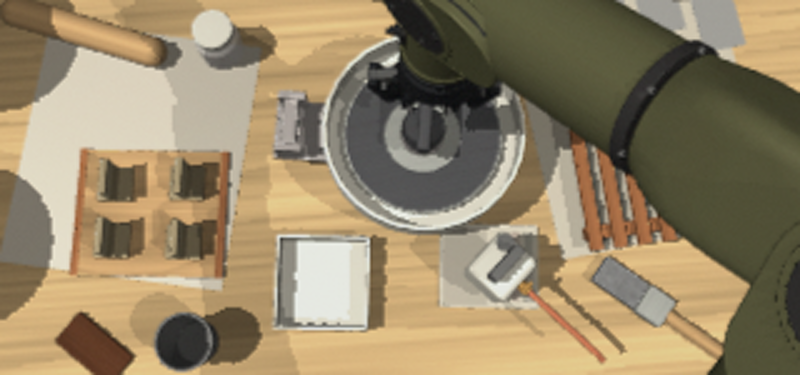

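Call:
{"fn": "jog_arm", "kwargs": {"rows": [[[0.4,-1,-1,40,0,0,0],[0.4,-1,-1,75,0,0,0],[0.4,-1,-1,92,0,0,0],[0.4,-1,-1,92,0,0,0],[0.4,-1,-1,92,0,0,0],[0,-1,-1,92,0,0,0],[0,-1,-1,92,0,0,0],[0,-1,-1,92,0,0,0],[0,-1,-1,92,0,0,0],[0,-1,-1,92,0,0,0]]]}}

```text
t: 36.65
tool_pos: [0.5933, -0.029, 0.1632]
orientation: [0.219, 3.132, 0.002]
ft_force: [-0.9, 1.9, 5.3]
finger_gap: 0.015
grasp_force: 59.9
```

```bash
python3 -c "
from h import *
st()
"
```

```text
t 36.65 p [ 0.5933 -0.029   0.1632] yaz 82.0 tilt [0.002 0.001] q [ 0.44  0.9  -0.88  1.72  0.84  0.94  0.64] F [-0.9  1.9  5.3] M [0.39 0.07 0.03] gap 0.0150 g 59.9
```

Call:
{"fn": "jog_arm", "kwargs": {"rows": [[[0,0,0,0,0,0,8],[0,0,0,-0.3,0,0,16],[0,0,0,-0.4,0,0,24],[0,0,0,-0.5,0,0,32],[0,0,0,-0.7,0,0,40],[0,0,0,-0.7,0,0,40]]]}}

```text
t: 37.25
tool_pos: [0.5934, -0.0276, 0.1639]
orientation: [1.275, 2.87, 0.005]
ft_force: [0.3, 5.4, 4.2]
finger_gap: 0.0148
grasp_force: 59.6
```

```bash
python3 -c "
from h import *
st()
"
```

```text
t 37.25 p [ 0.5934 -0.0276  0.1639] yaz 42.1 tilt [0.002 0.002] q [ 0.36  0.85 -0.71  1.73  0.71  0.84  0.05] F [0.3 5.4 4.2] M [ 1.15 -0.13  0.09] gap 0.0148 g 59.6
```

Call:
{"fn": "jog_arm", "kwargs": {"rows": [[[0,0,0,0,0,0,8],[0,0,0,-0.3,0,0,16],[0,0,0,-0.4,0,0,24],[0,0,0,-0.5,0,0,32],[0,0,0,-0.7,0,0,40],[0,0,0,-0.8,0,0,48],[0,0,0,-0.9,0,0,56],[0,0,0,-1,0,0,64],[0,0,0,-1.2,0,0,72],[0,0,0,-1.3,0,0,80],[0,0,0,-1.5,0,0,88],[0,0,0,-1.6,0,0,96]]]}}

```text
t: 38.45
tool_pos: [0.5951, -0.0275, 0.1655]
orientation: [-2.987, -0.971, -0.009]
ft_force: [3.3, 4.5, 2.6]
finger_gap: 0.0151
grasp_force: 59.5
```

Call:
{"fn": "jog_arm", "kwargs": {"rows": [[[0,0,0,0,0,0,8],[0,0,0,-0.3,0,0,16],[0,0,0,-0.4,0,0,24],[0,0,0,-0.5,0,0,32],[0,0,0,-0.7,0,0,40],[0,0,0,-0.7,0,0,44],[0,0,0,-0.7,0,0,44]]]}}

```text
t: 39.15
tool_pos: [0.5955, -0.0282, 0.1662]
orientation: [-3.132, 0.213, -0.009]
ft_force: [3.9, 5.6, 3.5]
finger_gap: 0.0152
grasp_force: 59.5
```

```bash
python3 -c "
from h import *
st()
"
```

```text
t 39.15 p [ 0.5955 -0.0282  0.1662] yaz -97.8 tilt [0.006 0.001] q [-0.    0.76 -0.05  1.74  0.05  0.64 -1.79] F [3.9 5.6 3.5] M [ 0.86 -0.92  0.05] gap 0.0152 g 59.5
```

Call:
{"fn": "jog_arm", "kwargs": {"rows": [[[0,0,0,0,0,0,8],[0,0,0,-0.3,0,0,16],[0,0,0,-0.4,0,0,24],[0,0,0,-0.5,0,0,32],[0,0,0,-0.5,0,0,36],[0,0,0,-0.5,0,0,36],[0.4,0,0,-0.5,0,0,36],[0.4,0,0,-0.5,0,0,36],[0.4,0,0,-0.5,0,0,36],[0.4,0,0,-30,0,0,36],[0.4,0,0,-50,0,0,36],[0.4,0,0,-50,0,0,36]]]}}

```text
t: 40.35
tool_pos: [0.5937, -0.0307, 0.2175]
orientation: [-2.912, 1.177, -0.006]
ft_force: [1.1, -0.1, 0.1]
finger_gap: 0.0344
grasp_force: 0.0
```

Call:
{"fn": "jog_arm", "kwargs": {"rows": [[[0.4,0,0,0,0,0,-8.3],[0.4,0,0,0,0,0,-16.6],[0.4,0,0,0,0,0,-25],[0.4,0,0,0,0,0,-33],[0.4,0,0,0,0,0,-41.5],[0.4,0,0,0,0,0,-50],[0.4,0,0,0,0,0,-58],[0.4,0,0,0,0,0,-66],[0.4,0,0,0,0,0,-74],[0.4,0,0,0,0,0,-82],[0.4,0,0,0,0,0,-90],[0.4,0,0,0,0,0,-90]]]}}

```text
t: 41.55
tool_pos: [0.5916, -0.0304, 0.2141]
orientation: [-2.89, -1.228, 0.004]
ft_force: [0.8, 0.4, -0.2]
finger_gap: 0.0339
grasp_force: 0.0
```

Call:
{"fn": "jog_arm", "kwargs": {"rows": [[[0.4,0,0,0,0,0,-8.3],[0.4,0,0,0,0,0,-16.6],[0.4,0,0,0,0,0,-25],[0.4,0,0,0,0,0,-33],[0.4,0,0,0,0,0,-41.5],[0.4,0,0,0,0,0,-50],[0.4,0,0,0,0,0,-58],[0.4,0,0,0,0,0,-66],[0.4,0,0,0,0,0,-74],[0.4,0,0,0,0,0,-82],[0.4,0,0,0,0,0,-90],[0.4,0,0,0,0,0,-90]]]}}

```text
t: 42.75
tool_pos: [0.5919, -0.0302, 0.2143]
orientation: [-1.179, -2.909, 0.001]
ft_force: [0.0, 0.4, 0.4]
finger_gap: 0.0344
grasp_force: 0.0
```

```bash
python3 -c "
from h import *
st()
tiles('top8')
to(.5935,-.0282,.166,46)
"
```

```text
t 42.75 p [ 0.5919 -0.0302  0.2143] yaz 45.9 tilt [-0.002  0.   ] q [ 0.39  0.78 -0.75  1.69  0.64  0.94  0.19] F [0.  0.4 0.4] M [ 0.01  0.03 -0.02] gap 0.0344 g 0.0
tile 23 c [576.2 -32.5] size 30.7 12.7 long az -42.4 z 0.1464
nut 82 c [581.2 -18.1] size 43.2 15.6 long az -41.7 z 0.1714
board 58 c [567.1 284.4] size 45.2 10.4 long az -6.8 z 0.0697
board 60 c [571.4 380.5] size 43.2 11.7 long az -6.8 z 0.0698
board 63 c [496.7 385. ] size 45.5 9.9 long az -4.0 z 0.07
board 58 c [486.7 291.2] size 43.3 9.7 long az -4.1 z 0.0701
shift [ 0.2  2.4 48.5] turn [-0.1 -0.1 -0.3] alt [-1.000e-01  1.000e-01  1.797e+02]
```

Call:
{"fn": "jog_arm", "kwargs": {"rows": [[[0.4,0,2,25,0,0,0],[0.4,0,2,40,0,0,0],[0.4,0,2,48,0,0,0],[0.4,0,2,48,0,0,0],[0.4,0,2,48,0,0,0],[0,0,2,48,0,0,0],[0,0,2,48,0,0,0],[0,0,2,48,0,0,0],[0,0,2,48,0,0,0],[0,0,2,48,0,0,0]]]}}

```text
t: 43.8
tool_pos: [0.5946, -0.0281, 0.1681]
orientation: [1.176, 2.911, 0.001]
ft_force: [0.1, 0.3, 6.4]
finger_gap: 0.0151
grasp_force: 59.2
```

Call:
{"fn": "jog_arm", "kwargs": {"rows": [[[0,0,0,0,0,0,8],[0,0,0,-0.3,0,0,16],[0,0,0,-0.4,0,0,24],[0,0,0,-0.5,0,0,32],[0,0,0,-0.7,0,0,40],[0,0,0,-0.8,0,0,48],[0,0,0,-0.9,0,0,56],[0,0,0,-1,0,0,64],[0,0,0,-1.2,0,0,72],[0,0,0,-1.3,0,0,80],[0,0,0,-1.5,0,0,85],[0,0,0,-1.5,0,0,85]]]}}

```text
t: 45.0
tool_pos: [0.5946, -0.0281, 0.1695]
orientation: [2.835, 1.352, 0.002]
ft_force: [-1.0, -0.3, 5.7]
finger_gap: 0.0147
grasp_force: 59.2
```

```bash
python3 -c "
from h import *
st()
"
```

```text
t 45.00 p [ 0.5946 -0.0281  0.1695] yaz -39.0 tilt [ 0.001 -0.001] q [ 0.15  0.76 -0.31  1.73  0.33  0.7  -1.02] F [-1.  -0.3  5.7] M [-0.01  0.09  0.06] gap 0.0147 g 59.2
```

Call:
{"fn": "jog_arm", "kwargs": {"rows": [[[0,0,0,0,0,0,8],[0,0,0,-0.3,0,0,16],[0,0,0,-0.4,0,0,24],[0,0,0,-0.5,0,0,32],[0,0,0,-0.7,0,0,40],[0,0,0,-0.8,0,0,48],[0,0,0,-0.9,0,0,56],[0,0,0,-1,0,0,64],[0,0,0,-1.2,0,0,72],[0,0,0,-1.2,0,0,74],[0,0,0,-1.2,0,0,74]]]}}

```text
t: 46.1
tool_pos: [0.5946, -0.0281, 0.1707]
orientation: [-3.079, 0.623, -0.002]
ft_force: [-0.6, 0.4, 7.2]
finger_gap: 0.0146
grasp_force: 59.6
```

Call:
{"fn": "jog_arm", "kwargs": {"rows": [[[0,0,0,-1,0,0,0],[0,0,0,-2,0,0,0],[0,0,0,-3,0,0,0],[0,0,0,-3,0,0,0]]]}}

```text
t: 46.5
tool_pos: [0.5939, -0.0279, 0.1723]
orientation: [-3.078, 0.625, 0.001]
ft_force: [2.5, 0.5, -7.2]
finger_gap: 0.0146
grasp_force: 58.2
```

```bash
python3 -c "
from h import *
st()
"
```

```text
t 46.50 p [ 0.5939 -0.0279  0.1723] yaz -113.0 tilt [-0.001  0.   ] q [-0.06  0.75  0.06  1.74 -0.06  0.65 -1.94] F [ 2.5  0.5 -7.2] M [ 0.19 -0.65  0.05] gap 0.0146 g 58.2
```

Call:
{"fn": "jog_arm", "kwargs": {"rows": [[[0,0,0,1,0,0,5],[0,0,0,1,0,0,10],[0,0,0,1,0,0,10],[0,0,0,0,0,0,10],[0,0,0,-1,0,0,10],[0,0,0,-2,0,0,10],[0,0,0,-2,0,0,10]]]}}

```text
t: 47.2
tool_pos: [0.594, -0.0279, 0.1748]
orientation: [-3.012, 0.891, 0.001]
ft_force: [1.2, 2.5, -5.5]
finger_gap: 0.015
grasp_force: 58.4
```

```bash
python3 -c "
from h import *
st()
"
```

```text
t 47.20 p [ 0.594  -0.0279  0.1748] yaz -123.0 tilt [-0.     0.001] q [-0.09  0.75  0.11  1.74 -0.12  0.66 -2.07] F [ 1.2  2.5 -5.5] M [ 0.5  -0.54  0.13] gap 0.0150 g 58.4
```

Call:
{"fn": "jog_arm", "kwargs": {"rows": [[[0,0,0,-2,0,0,0],[0,0,0,-4,0,0,0],[0,0,0,-6,0,0,0],[0,0,0,-8,0,0,0],[0,0,0,-8,0,0,0]]]}}

```text
t: 47.7
tool_pos: [0.5942, -0.0282, 0.1837]
orientation: [-3.012, 0.892, -0.001]
ft_force: [0.3, 2.4, -1.1]
finger_gap: 0.015
grasp_force: 59.1
```

```bash
python3 -c "
from h import *
st()
"
```

```text
t 47.70 p [ 0.5942 -0.0282  0.1837] yaz -123.0 tilt [0.001 0.   ] q [-0.09  0.74  0.11  1.73 -0.12  0.68 -2.07] F [ 0.3  2.4 -1.1] M [ 0.72 -0.24 -0.01] gap 0.0150 g 59.1
```

Call:
{"fn": "jog_arm", "kwargs": {"rows": [[[0,0,0,-15,0,0,0],[0,0,0,-35,0,0,0],[0,0,0,-55,0,0,0],[0,0,0,-70,0,0,0],[0,-30,-3,-70,0,0,-8],[0,-65,-6,-70,0,0,-16],[0,-100,-10,-70,0,0,-24],[0,-140,-13,-70,0,0,-30],[0,-180,-17,-70,0,0,-30],[0,-220,-21,-70,0,0,-30],[0,-220,-21,-70,0,0,-30],[0,-220,-21,-70,0,0,-30]]]}}

```text
t: 48.9
tool_pos: [0.4207, 0.1084, 0.2534]
orientation: [3.139, -0.081, 0.001]
ft_force: [0.1, -0.4, -1.2]
finger_gap: 0.015
grasp_force: 58.9
```

```bash
python3 -c "
from h import *
st()
to(.421,.110,.0555,-93)
grab('side','side2');im=cv2.imread('pics/side2.png')[80:280,130:380];cv2.imwrite('pics/side2c.png',cv2.resize(im,None,fx=2.4,fy=2.4,interpolation=cv2.INTER_CUBIC))
"
```

```text
t 48.90 p [0.4207 0.1084 0.2534] yaz -93.0 tilt [ 0.    -0.001] q [-0.35  0.44 -0.01  2.11  0.01  0.58 -1.99] F [ 0.1 -0.4 -1.2] M [-0.06 -0.02  0.  ] gap 0.0150 g 58.9
shift [  0.2  -1.9 197.9] turn [ 0.1 -0.   0. ] alt [ 0.0e+00  1.0e-01 -1.8e+02]
```

View pics/side2c.png

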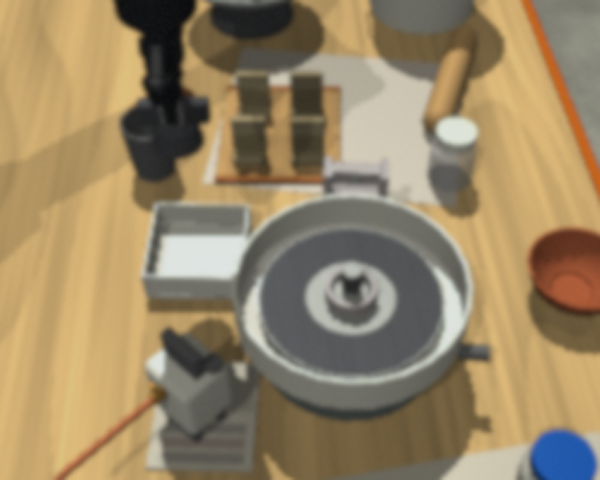

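Call:
{"fn": "jog_arm", "kwargs": {"rows": [[[0,0,-2,40,0,0,0],[0,0,-2,80,0,0,0],[0,0,-2,120,0,0,0],[0,0,-2,155,0,0,0],[0,0,-2,175,0,0,0],[0,0,-2,187,0,0,0],[0,0,-2,192,0,0,0],[0,0,-2,194,0,0,0],[0,0,-2,194,0,0,0]]]}}

```text
t: 49.85
tool_pos: [0.4247, 0.1107, 0.0605]
orientation: [3.139, -0.086, -0.001]
ft_force: [0.4, -0.7, -0.8]
finger_gap: 0.0148
grasp_force: 58.9
```

```bash
python3 -c "
from h import *
st()
"
```

```text
t 49.85 p [0.4247 0.1107 0.0605] yaz -93.1 tilt [-0.001 -0.001] q [-0.35  0.85 -0.01  2.25  0.21  0.04 -2.2 ] F [ 0.4 -0.7 -0.8] M [ 0.02 -0.03  0.05] gap 0.0148 g 58.9
```

Call:
{"fn": "jog_arm", "kwargs": {"rows": [[[0,4,0,0,0,0,0],[0,6,0,1,0,0,0],[0,6,0,2,0,0,0],[0,6,0,3,0,0,0],[0,6,0,4,0,0,0],[0,6,0,4,0,0,0]]]}}

```text
t: 50.45
tool_pos: [0.4286, 0.1112, 0.0564]
orientation: [3.139, -0.082, -0.005]
ft_force: [0.2, 0.0, -3.2]
finger_gap: 0.0149
grasp_force: 58.9
```

```bash
python3 -c "
from h import *
st()
"
```

```text
t 50.45 p [0.4286 0.1112 0.0564] yaz -93.0 tilt [-0.003 -0.001] q [-0.35  0.86 -0.01  2.24  0.22  0.05 -2.2 ] F [ 0.2  0.  -3.2] M [ 0.   -0.02  0.02] gap 0.0149 g 58.9
```

Call:
{"fn": "jog_arm", "kwargs": {"rows": [[[0,0,0,1,0,0,0],[0.4,0,0,1,0,0,0],[0.4,0,0,1,0,0,0],[0.4,0,0,1,0,0,0],[0.4,0,0,-20,0,0,0],[0.4,0,0,-60,0,0,0],[0.4,0,0,-105,0,0,0],[0.4,0,0,-150,0,0,0],[0.4,0,0,-180,0,0,0],[0.4,0,0,-180,0,0,0]]], "grip_force": 90}}

```text
t: 51.45
tool_pos: [0.4315, 0.112, 0.2401]
orientation: [-3.138, 0.083, -0.008]
ft_force: [0.7, -0.3, 0.2]
finger_gap: 0.0343
grasp_force: 0.0
```

Call:
{"fn": "jog_arm", "kwargs": {"rows": [[[0.85,30,22,0,0,0,0],[0.85,65,48,0,0,0,0],[0.85,100,75,0,0,0,0],[0.85,140,105,0,0,0,0],[0.85,171,130,0,0,0,0],[0.85,171,130,0,0,0,0],[0.85,171,130,0,0,0,0],[0.85,171,130,0,0,0,0]]]}}

```text
t: 52.25
tool_pos: [0.5919, -0.026, 0.2352]
orientation: [3.14, -0.079, -0.009]
ft_force: [-0.0, -0.4, -0.6]
finger_gap: 0.0728
grasp_force: 0.0
```

```bash
python3 -c "
from h import *
st()
W=tiles('top9');x,y,z=np.moveaxis(W,-1,0)
m=(np.abs(x-.421)<.05)&(np.abs(y-.11)<.05)&(z>.045)&(z<.075);q=W[m];print('nut',len(q),np.median(q,0),cv2.minAreaRect((q[:,:2]*1000).astype(np.float32)))
to(.594,-.028,.114,-93)
"
```

```text
t 52.25 p [ 0.5919 -0.026   0.2352] yaz -92.9 tilt [-0.006 -0.   ] q [ 0.08  0.67 -0.2   1.68  0.17  0.82 -1.81] F [-0.  -0.4 -0.6] M [-0.03 -0.    0.01] gap 0.0728 g 0.0
board 59 c [567.2 284.9] size 46.3 11.2 long az -5.7 z 0.0699
board 60 c [570.9 379.9] size 43.7 10.0 long az -6.6 z 0.0694
board 63 c [496.9 385.1] size 45.9 10.7 long az -7.4 z 0.07
board 59 c [486.9 291.5] size 43.4 11.2 long az -4.7 z 0.0702
nut 128 [0.42813356 0.11008944 0.05940239] ((426.7006530761719, 110.37144470214844), (15.962545394897461, 72.19271087646484), 85.6867446899414)
shift [  2.7   2.1 121.5] turn [0.  0.3 0.1] alt [  -0.5    0.  -179.9]
```

Call:
{"fn": "jog_arm", "kwargs": {"rows": [[[0.85,2,2,40,0,0,0],[0.85,2,2,80,0,0,0],[0.85,2,2,105,0,0,0],[0.85,2,2,118,0,0,0],[0.85,2,2,124,0,0,0],[0.85,2,2,127,0,0,0],[0.85,2,2,127,0,0,0]]]}}

```text
t: 53.0
tool_pos: [0.5954, -0.0293, 0.11]
orientation: [3.14, -0.082, -0.002]
ft_force: [-1.3, 0.2, 0.4]
finger_gap: 0.0723
grasp_force: 0.0
```

Call:
{"fn": "jog_arm", "kwargs": {"rows": [[[0.6,0,0,0,0,0,0],[0.4,0,0,0,0,0,0],[0,0,0,0,0,0,0],[0,0,0,0,0,0,0],[0,0,0,0,0,0,0]]]}}

```text
t: 53.5
tool_pos: [0.5958, -0.0292, 0.1112]
orientation: [3.14, -0.083, 0.0]
ft_force: [-1.9, 0.7, 7.4]
finger_gap: 0.0531
grasp_force: 93.2
```

```bash
python3 -c "
from h import *
st()
"
```

```text
t 53.50 p [ 0.5958 -0.0292  0.1112] yaz -93.0 tilt [-0. -0.] q [ 0.06  0.84 -0.15  1.76  0.22  0.55 -1.86] F [-1.9  0.7  7.4] M [ 0.25  0.43 -0.19] gap 0.0531 g 93.2
```

Call:
{"fn": "jog_arm", "kwargs": {"rows": [[[0,0,0,-3,0,0,0],[0,0,0,-8,0,0,0],[0,0,0,-15,0,0,0],[0,0,0,-23,0,0,0],[0,0,0,-31,0,0,0],[0,0,0,-40,0,0,0],[0,0,0,-50,0,0,0],[0,0,0,-60,0,0,0],[0,0,0,-75,0,0,0],[0,0,0,-90,0,0,0],[0,0,0,-100,0,0,0],[0,0,0,-100,0,0,0]]]}}

```text
t: 54.7
tool_pos: [0.5962, -0.0295, 0.2109]
orientation: [3.14, -0.083, 0.001]
ft_force: [1.0, -0.4, -5.1]
finger_gap: 0.0531
grasp_force: 95.1
```

```bash
python3 -c "
from h import *
st()
p,d=grab('side','side3');grab('top','top10')
im=cv2.imread('pics/side3.png')[80:300,150:430];cv2.imwrite('pics/side3c.png',cv2.resize(im,None,fx=2.4,fy=2.4,interpolation=cv2.INTER_CUBIC))
for n in('side','top'):
    W=cloud(n,np.load('pics/%s.npy'%('side3' if n=='side' else 'top10')));x,y,z=np.moveaxis(W,-1,0)
    m=(np.hypot(x-.595,y+.029)<.12)&(z>.175)&(z<.205);q=W[m]
    A=np.c_[q[:,:2]-[.595,-.029],np.ones(len(q))]
    for _ in range(5):
        c=np.linalg.lstsq(A,q[:,2],rcond=None)[0];r=np.abs(q[:,2]-A@c)<.004;A=A[r];q=q[r]
    print(n,len(q),'slopes',np.round(c,4));print(cv2.minEnclosingCircle((q[:,:2]*1000).astype(np.float32)))
to(.547,-.3396,.2,-93)
"
```

```text
t 54.70 p [ 0.5962 -0.0295  0.2109] yaz -93.0 tilt [ 0.001 -0.001] q [ 0.08  0.7  -0.19  1.69  0.18  0.76 -1.82] F [ 1.  -0.4 -5.1] M [ 0.03 -0.06  0.03] gap 0.0531 g 95.1
side 3646 slopes [ 0.0008 -0.      0.1918]
((592.6017456054688, -29.661603927612305), 100.83969116210938)
top 1657 slopes [-0.002  -0.0012  0.1908]
((591.2969970703125, -26.887216567993164), 99.47772216796875)
shift [-31.5 312.1   9.4] turn [ 0.1  0.2 -0. ] alt [ 3.0e-01 -1.0e-01  1.8e+02]
```

View pics/side3c.png

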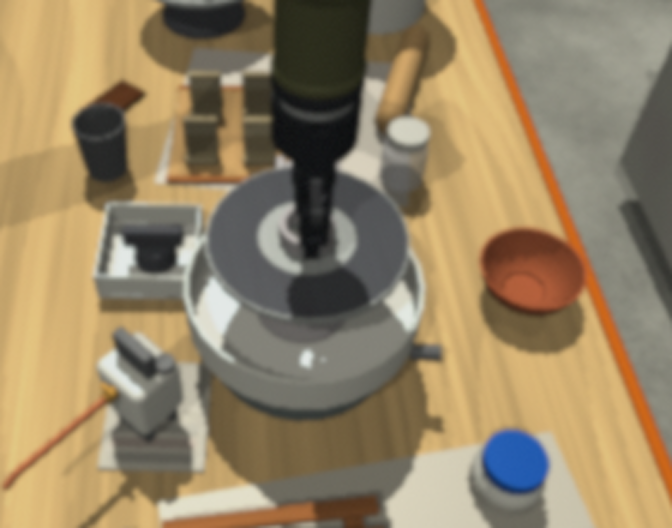

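```bash
python3 -c "
from h import *
W=cloud('top',np.load('pics/top0.npy'));x,y,z=np.moveaxis(W,-1,0)
m=(np.abs(x-.547)<.15)&(np.abs(y+.34)<.15)&(z>.022)&(z<.038)
n,L,s,_=cv2.connectedComponentsWithStats(m.astype(np.uint8))
i=1+np.argmax(s[1:,4]);q=W[L==i];print(len(q),np.median(q[:,2]));print(cv2.minAreaRect((q[:,:2]*1000).astype(np.float32)))
q2=q[(q[:,2]>.026)];print(cv2.minAreaRect((q2[:,:2]*1000).astype(np.float32)))
p=cv2.imread('pics/top0.png');c=cv2.resize(p[155:235,325:420],None,fx=6,fy=6,interpolation=cv2.INTER_CUBIC);cv2.imwrite('pics/rack.png',c)
"
```

```text
1132 0.029643299877805007
((552.05029296875, -400.9070129394531), (209.26708984375, 85.26773834228516), 3.581780433654785)
((552.1396484375, -400.75372314453125), (209.26565551757812, 83.68199920654297), 3.4269089698791504)
```

View pics/rack.png

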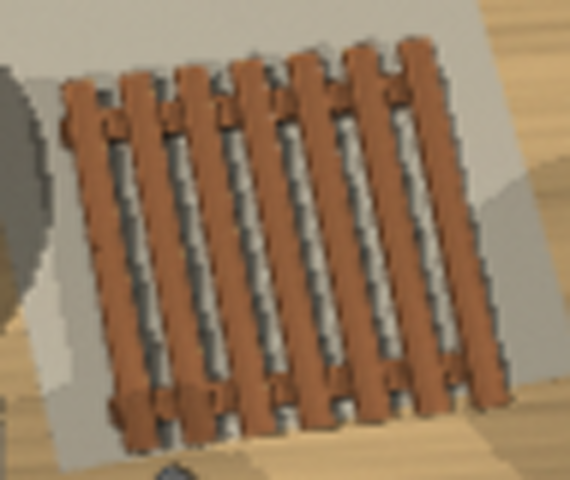

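```bash
python3 -c "
from h import *
q=np.array([ray('top',325+u/6-.4,155+v/6-.4,.03) for u,v in[(62,82),(432,38),(510,403),(128,452)]]);print(q,q.mean(0),np.hypot(*(q-np.roll(q,-1,0)).T))
W=cloud('top',np.load('pics/top0.npy'));x,y,z=np.moveaxis(W,-1,0)
m=(np.abs(x-.547)<.125)&(np.abs(y+.34)<.125)&(z>.025)&(z<.036)
n,L,s,_=cv2.connectedComponentsWithStats(m.astype(np.uint8))
k=np.isin(L,[i for i in range(1,n) if s[i,4]>100]);q=W[k];print(cv2.minAreaRect((q[:,:2]*1000).astype(np.float32)))
"
```

```text
[[ 0.64741112 -0.225639  ]
 [ 0.65861013 -0.43598944]
 [ 0.45088465 -0.44750986]
 [ 0.43867318 -0.23781397]] [ 0.54889477 -0.33673807] [0.21064834 0.20804469 0.21005115 0.2090927 ]
((548.6672973632812, -336.9631042480469), (209.63270568847656, 212.32601928710938), 3.122185468673706)
```

Call:
{"fn": "jog_arm", "kwargs": {"rows": [[[0,-2,25,0,0,0,0],[0,-5,60,0,0,0,0],[0,-9,100,0,0,0,0],[0,-13,140,0,0,0,0],[0,-16,180,0,0,0,0],[0,-19,220,0,0,0,0],[0,-23,260,0,0,0,0],[0,-26,295,10,0,0,0],[0,-27,310,40,0,0,0],[0,-27,310,80,0,0,0],[0,-27,310,110,0,0,0],[0,-27,310,120,0,0,0]]]}}

```text
t: 56.0
tool_pos: [0.5483, -0.3363, 0.0849]
orientation: [-3.137, 0.082, 0.017]
ft_force: [-0.5, 0.6, -4.1]
finger_gap: 0.0531
grasp_force: 95.9
```

Call:
{"fn": "jog_arm", "kwargs": {"rows": [[[0,0,0,0,0,0,0],[0,0,0,0,0,0,0],[0,0,0,0,0,0,0]]]}}

```text
t: 56.3
tool_pos: [0.553, -0.3384, 0.0914]
orientation: [3.138, -0.082, 0.001]
ft_force: [-0.1, 0.2, -4.9]
finger_gap: 0.0526
grasp_force: 96.0
```

```bash
python3 -c "
from h import *
st()
p,d=grab('top','top11');W=cloud('top',d);x,y,z=np.moveaxis(W,-1,0)
m=(np.hypot(x-.55,y+.338)<.115)&(z>.06)&(z<.085);q=W[m];print(len(q),np.median(q,0),cv2.minEnclosingCircle((q[:,:2]*1000).astype(np.float32)))
to(.553,-.338,.0572,-93)
"
```

```text
t 56.30 p [ 0.553  -0.3384  0.0914] yaz -93.0 tilt [ 0.    -0.003] q [ 0.58  0.92 -0.2   1.6   0.27  0.64 -1.38] F [-0.1  0.2 -4.9] M [-0.01 -0.04  0.01] gap 0.0526 g 96.0
2177 [ 0.5260074  -0.31978848  0.07239684] ((550.2182006835938, -338.59771728515625), 100.52476501464844)
shift [ 0.2 -0.4 34.2] turn [ 0.1 -0.   0. ] alt [   0.     0.2 -180. ]
```

Call:
{"fn": "jog_arm", "kwargs": {"rows": [[[0,-1,-1,10,0,0,0],[0,-1,-1,18,0,0,0],[0,-1,-1,25,0,0,0],[0,-1,-1,29,0,0,0],[0,-1,-1,31,0,0,0],[0,-1,-1,32.5,0,0,0],[0,-1,-1,33.5,0,0,0],[0,-1,-1,33.5,0,0,0],[0,-1,-1,33.5,0,0,0]]]}}

```text
t: 57.25
tool_pos: [0.5502, -0.3366, 0.0573]
orientation: [3.14, -0.082, -0.005]
ft_force: [-3.5, 1.0, 5.3]
finger_gap: 0.0528
grasp_force: 97.0
```

```bash
python3 -c "
from h import *
st()
"
```

```text
t 57.25 p [ 0.5502 -0.3366  0.0573] yaz -93.0 tilt [-0.004 -0.001] q [ 0.57  0.97 -0.18  1.62  0.28  0.58 -1.39] F [-3.5  1.   5.3] M [0.62 0.71 0.03] gap 0.0528 g 97.0
```

Call:
{"fn": "jog_arm", "kwargs": {"rows": [[[0.65,0,0,0,0,0,0],[0.85,0,0,0,0,0,0],[0.85,0,0,0,0,0,0],[0.85,0,0,0,0,0,0],[0.85,0,0,-10,0,0,0],[0.85,0,0,-40,0,0,0],[0.85,0,0,-85,0,0,0],[0.85,0,0,-130,0,0,0],[0.85,0,0,-180,0,0,0],[0.85,0,0,-230,0,0,0],[0.85,0,0,-230,0,0,0]]]}}

```text
t: 58.35
tool_pos: [0.5553, -0.3383, 0.2951]
orientation: [3.133, -0.083, 0.019]
ft_force: [1.0, -0.2, 0.2]
finger_gap: 0.0726
grasp_force: 0.0
```

```bash
python3 -c "
from h import *
st()
W=tiles('top12');x,y,z=np.moveaxis(W,-1,0)
m=(np.hypot(x-.55,y+.338)<.115)&(z>.032)&(z<.046);q=W[m];A=np.c_[q[:,:2]-[.55,-.337],np.ones(len(q))];print(len(q),np.linalg.lstsq(A,q[:,2],rcond=None)[0],cv2.minEnclosingCircle((q[:,:2]*1000).astype(np.float32)))
im=cv2.imread('pics/top12.png')[110:290,110:430];cv2.imwrite('pics/top12c.png',cv2.resize(im,None,fx=2.5,fy=2.5,interpolation=cv2.INTER_CUBIC))
"
```

```text
t 58.35 p [ 0.5553 -0.3383  0.2951] yaz -93.0 tilt [ 0.012 -0.008] q [ 0.61  0.68 -0.26  1.44  0.19  1.03 -1.31] F [ 1.  -0.2  0.2] M [ 0.05 -0.01 -0.03] gap 0.0726 g 0.0
board 58 c [567.2 284.9] size 44.9 10.9 long az -4.9 z 0.0702
board 63 c [571.1 380.9] size 44.8 12.1 long az -5.2 z 0.0702
board 66 c [496.5 385.6] size 45.1 11.0 long az -6.1 z 0.0695
board 58 c [487. 291.] size 43.1 11.0 long az -2.8 z 0.0703
2655 [ 0.00185755 -0.0013718   0.03826384] ((550.095703125, -338.2281188964844), 114.6389389038086)
```

View pics/top12c.png

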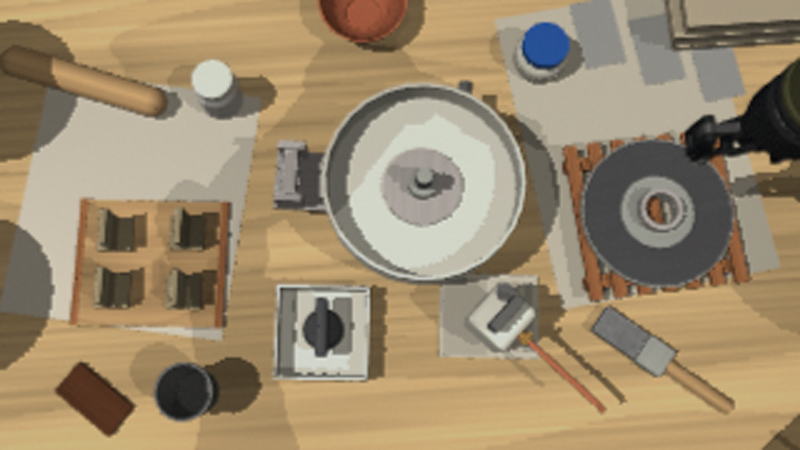

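Everything is in place: four tiles stand on the board, the nut is in the tub, the tank is upright on the pad, and the disc lies flat and centred on the rack.

```bash
python3 -c "
from h import *
print(bot.finish_job())"
```

```text
the job is handed in; nothing more can be done
None
```

The job is handed in: all four tiles stand upright on the ware board, the tank is upright on the newspaper, the nut is in the tub, and the disc lies hub up, flat and centred on the rack, finished at about 58 s of the 210 s allowed.

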